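# Load two setting standards on the sloped issue stand and clip the keeper over them

## Task

Get the micrometer setting standards ready for issue: lay each of the two standards in the lane of the sloped green stand whose end stops match its length (long one in the long lane, short one in the short lane). Then set the orange keeper across both of them and press it fully home until its two sprung tabs snap behind the catch bars, and let go. Leave the other things on the bench where they are.

Things in the scene. Friction and masses are not known exactly. Their poses are not given: they have to be found in the camera images.
- deck: Sloped top, 190 mm (x) by 176 mm (y), of the fixed green stand. Origin: centre of its face, 62 mm above the bench. z = outward normal, 25 degrees from vertical, leaning towards the robot; x up the slope, away from the robot; y level. Two lanes along y: the long one low (x = -32 mm), the short one high (x = +32 mm). Highest fixed parts: z = 48 mm.
- lane_long (a point): Rest point of the long standard's centre, 26 mm above the face; axes as the deck's. The lane: two white 90 degree V-saddles (12 mm wide, at y = -38 and +38 mm, reaching 17 mm either side of the lane's line and up to deck z = 33 mm), and yellow end stops 34 mm high with inner faces 148 mm apart, which gauge the length. Open for fingers between the saddles.
- lane_short (a point): Rest point of the short standard's centre, 26 mm above the face; axes as the deck's. Lane as the long one, but its end stops are 108 mm apart: the long standard does not go in.
- keeper_seat (a point): Where the keeper's origin lies when fully home: mid-deck, 18 mm above the face; axes as the deck's. The keeper's z then lies along the deck's z, its x along the deck's x (either way round). It goes on along the deck's z.
- catch_low (a point): Middle of the top of the aluminium catch bar at the deck's low end (deck x = -84 mm, z = 48 mm): 12 mm (x) by 64 mm (y), 8 mm high, on two pillars with a window 34 mm wide between them. The keeper's barb catches under the bar, and the keeper's end rests on top. Inner faces of the two bars are 156 mm apart.
- catch_high (a point): The same at the deck's high end (deck x = +84 mm).
- std_long: Long setting standard: steel rod, 14 mm diameter, 140 mm long, with a square black grip (40 mm long, 22 x 22 mm) at its middle; about 180 g. Origin: its centre; x along the rod. Starts lying on the bench on a flat of the grip (origin 11 mm up), roughly crosswise (along world y). To be held across the grip.
- std_short: Short setting standard: the same, but 100 mm long, about 120 g. Origin: its centre; x along the rod.
- keeper: Orange clip-in keeper, about 145 g. Stands on a middle foot 22 x 36 mm; origin: centre of the foot's underside; z up, x lengthwise. Bar 176 x 40 x 7 mm (z 30 to 37 mm); grip rib on top 70 (x) by 18 mm (y), z 37 to 65 mm, held across y. A black sprung tab with outward barb hangs at each end, down to z = 2 mm. The barbs meet the catch bars 10 to 12 mm before home; pushing home takes 5 to 12 N.
- tab_low (a joint): Inward deflection (m) of the sprung tab at the keeper's -x end: 0 = out, up to 0.009 pressed in; about 0.004 while it passes a catch bar, near 0 once snapped in. Spring 200 N/m with 1 N preload. If one tab catches first, the keeper tips a little and its other end needs pressing too.
- tab_high (a joint): The same for the tab at the keeper's +x end.
- ring_big: Bystander: dark steel ring gauge, 110 mm across, 22 mm high, lying flat. Origin: on the bench, under it. Leave it alone.
- ring_small: Bystander: bright steel ring gauge, 60 mm across, 18 mm high, lying flat. Origin: on the bench, under it. Leave it alone.
- block123: Bystander: bright steel setting block with three dark holes, 76 x 50 x 25 mm. Origin: on the bench, under it. Leave it alone.
- brush: Bystander: small bench brush lying on the bench. Origin: on the bench, under it. Leave it alone.
- spanner: Bystander: open-ended spanner lying on the bench. Origin: on the bench, under it. Leave it alone.
- case: Bystander: closed wooden gauge case, 170 x 90 x 45 mm. Origin: on the bench, under it. Leave it alone.
- plug_gauge: Bystander: double-ended plug gauge, about 122 mm long, aluminium handle. Origin: on the bench, under it. Leave it alone.
Things that resemble listed ones, but are neither listed nor needed, are in the scene too. Of the things like the keeper, leave any that is blue; of the rest the larger one is meant. Leave any turquoise look-alike of the std_long alone.

How it is judged:
On the way, in this order (a step that is already met when the one before it is completed fails the run):
1. one standard lies in its own lane (((distance between std_long and lane_long below 0.009 m and angle between the x axis of std_long and the y axis of deck, either way round below 0.1 rad) or (distance between std_short and lane_short below 0.009 m and angle between the x axis of std_short and the y axis of deck, either way round below 0.1 rad))), for 0.2 s.
2. both standards lie in their own lanes (distance between std_long and lane_long below 0.009 m and angle between the x axis of each of std_long, std_short and the y axis of deck, either way round below 0.1 rad and distance between std_short and lane_short below 0.009 m), for 0.2 s.
3. the robot pushes the keeper down between the catch bars (distance between keeper and keeper_seat below 0.02 m and z of keeper in the frame of deck above 0.0215 m and contact force between any of the fingers, the arm and keeper above 3 N).
4. the keeper is home with both tabs snapped behind the catch bars (distance between keeper and keeper_seat below 0.01 m and z of keeper in the frame of deck below 0.0205 m and angle between the z axis of keeper and the z axis of deck, either way round below 0.04 rad and value of joint each of tab_low, tab_high below 0.0025 m), for 0.2 s.
At the end, for the whole second after the job is handed in: Each standard within 9 mm of its lane's rest point and 0.1 rad of its direction; keeper within 10 mm of its seat, at most 2.5 mm high, square within 0.04 rad, both tabs out (under 2.5 mm deflection); all three at rest and released; bystanders moved less than 30 mm (all of step 2 and all of step 4 and linear speed of each of std_long, std_short, keeper below 0.02 m/s); the robot touches nothing.
It fails at once if any bystander is moved by more than 30 mm (distance of any of ring_big, ring_small, block123, brush, spanner, case, plug_gauge from where it was at the start of the episode above 0.03 m).
It also fails if it takes over 72 s, if anything falls off the work surface, if the arm or the gripper's body presses on something with over 40 N, if the wrist force passes 120 N, or if a joint passes its speed limit or range.

## Robot

A 6-joint arm with a two-finger parallel gripper is mounted at the origin on the work surface. World frame = base frame: x ahead of the robot, y to its left, z up, the work surface at z = 0. Lengths are in m, angles in rad, forces in N, time in s.
With the tool pointing down it reaches from about 0.35 to 0.875 m from the base axis. Payload 15.5 kg.
Tool frame: the origin (TCP) lies at the very end of the fingers, on their centre line; the grasp point (between the pads) lies 19 mm behind it; z points along the fingers, y is the line along which they close (so a half turn about z gives the same grasp; the last joint's range is limited). The gripper opens to 85 mm and grips with 20 to 120 N. Pads are 22 mm wide; open, the fingers measure 114 mm over their backs; the gripper's body (76 mm by 85 mm) begins 54 mm behind the grasp point. The pads swing forward as they close: fully open they stand 13 mm farther back than shut.
Start: joints at [1.048, 0.494, 1.345, -0, 1.302, -0.096], TCP at [0.259, 0.569, 0.231] pointing down, gripper open.
Joint ranges: [-2.91, 2.91], [-0.82, 2.16], [0.22, 2.67], [-1.22, 4.37], [0.12, 2.79], [-3.08, 3.08]. Speed limits (rad/s): [1.89, 1.89, 2.57, 3.01, 3.01, 3.01].

## Interface

Orientations are given as a rotation vector (axis times angle).
In Python, from station import bot gives the robot as it stands.
- The arm moves only by the tool move_arm, never from a script. Its argument "rows" is a list of rows, each an object of numbers: "wx", "wy", "wz": the turn, a rotation vector about the tool's x, y, z in rad; "tx", "ty", "tz": the shift along the tool's x, y, z in mm; "fingers": the opening in per cent of the stroke, from 0 (shut) to 100 (fully open). A call has 1 to 8 rows; each row shifts and turns the commanded pose from where the row before left it, along the tool's axes as they then stand; what a row does not reach is not made up. A row lasts 1/10 s, in which the tool goes at most 50 mm and 8.59 degrees, less where a joint would pass 70% of its speed; a pose out of reach is approached as far as the arm can. A call is refused whole if a number of a shift passes 50 or a number of a turn 0.15, either way. A call with a gripper value outside its range is refused whole. The fingers move at their own pace and stop on an object; the grip force is fixed at half the most. Time passes only in rows, so rows that do not move let the fingers close. It gives the time, the measured TCP pose, the force, the opening and the grip force at its end, in the units of the state.
- bot.observe(): the state, without advancing time (a new reading comes with each control period).
- bot.capture(name): name is "scene" or "top" or "wrist"; returns a dict with "image" (420x560x3 uint8, red, green, blue), "depth" (420x560 float32, m along the optical axis (not along the pixel's ray), 0 where there is no reading), "fx", "fy", "cx", "cy" (pixels), "k1" (the pictures are not rectified: a ray, as slopes to the right and down, at radius r is drawn at 1 + k1 r^2 times it, then the intrinsics apply), "eye" and "attitude" of the camera in the world. Camera axes: x right, y up, looking along -z (the intrinsics and any distortion apply to the point x, -y, -z); pixel columns grow to the right and rows downward; lengths in m; the calibration is good to about 2 mm. A picture is of the moment at which its call begins.
- bot.close_job(): hands the job in; it is judged then, once.
The state is a dict: "clock": time; "joint_positions": joint angles; "qvel": joint speeds; "tau": joint torques, N m; "ee_pos": TCP position; "orientation": TCP orientation; "wrist_force": force on the tool from outside, world axes, zero at the start; "ft_torque": the same for the moment, N m; "opening": finger opening in m; "grasp_force": force on a finger pad.
Only numpy, scipy, OpenCV 4.12 (cv2) and the standard library are available. Lean on these libraries where they do the work, as an engineer would, in place of code of your own. Each camera call takes 0.05 s, during which the arm holds its last target. There are 200 camera calls.

## Working session

There is one attempt and no reset: what is moved stays moved. The work goes in short steps, Python scripts to look and compute and a tool call to move; the robot and the scene stay as the last step left them, time stands still between calls to the robot, and variables do not carry over. Pictures are saved under pics/ and viewed, at most 10 in all, crops included, and the job is handed in when it is done.

Besides the shell and the picture viewer there is one more tool, called after ">>>" as name(argument=value, ...) on one line, values as JSON. move_arm: Moves the arm, as the interface text tells. Its arguments: {"type":"object","properties":{"rows":{"type":"array"}},"required":["rows"]}

```bash
ls; mkdir -p pics; cat > h.py <<'E'
import numpy as np, cv2
from station import bot
from scipy.spatial.transform import Rotation as R
def rot(a):
    a=np.array(a,float)
    if a.shape==(3,3): return a
    return (R.from_rotvec(a) if a.size==3 else R.from_quat(a)).as_matrix()
def ray(c,u,v):
    K=np.array([[c['fx'],0,c['cx']],[0,c['fy'],c['cy']],[0,0,1.]])
    p=cv2.undistortPoints(np.array([[[u,v]]],float),K,np.array([c['k1'],0,0,0.]))[0,0]
    return rot(c['attitude'])@np.array([p[0],-p[1],-1.])
def onplane(c,u,v,z):
    d=ray(c,u,v); e=np.array(c['eye']); return e+d*(z-e[2])/d[2]
def cloud(c):
    H,W=c['depth'].shape
    K=np.array([[c['fx'],0,c['cx']],[0,c['fy'],c['cy']],[0,0,1.]])
    g=np.stack(np.meshgrid(np.arange(W),np.arange(H)),-1).reshape(-1,1,2).astype(float)
    p=cv2.undistortPoints(g,K,np.array([c['k1'],0,0,0.]))[:,0]
    d=np.c_[p[:,0],-p[:,1],-np.ones(len(p))]*c['depth'].reshape(-1,1)
    return (d@rot(c['attitude']).T+np.array(c['eye'])).reshape(H,W,3)
def save(c,n): cv2.imwrite('pics/'+n,c['image'][:,:,::-1])
E
python3 - <<'E'
from h import *
import pickle
for n in ['scene','top']:
    c=bot.capture(n); save(c,n+'0.png'); pickle.dump(c,open(n+'.pkl','wb'))
    print(n,c['eye'],c['attitude'],c['fx'],c['k1'],(c['depth']==0).mean())
s=bot.observe(); print(s)
E
```

```text
pics
scene [1.28225815 0.55188351 0.95204775] [0.46853114 0.8989374  2.06982391] 396.8649280674466 0.03881789167160632 0.0038860544217687075
top [0.36352451 0.015132   1.50243987] [ 0.07514138 -0.1077971  -1.56928529] 436.4955675920907 -0.09299135477759503 0.0038095238095238095
{'clock': 0.1, 'joint_positions': array([ 1.04749235e+00,  4.94099439e-01,  1.34605761e+00, -2.32919455e-05,
        1.30249519e+00, -9.55211387e-02]), 'qvel': array([ 1.23645257e-05, -1.89390289e-03, -1.91336580e-03,  1.99512904e-03,
       -8.87475801e-04,  2.49247314e-04]), 'tau': array([ 1.79616589e-03, -8.83584666e+01, -3.84567332e+01, -2.09410118e-04,
        5.17167180e-03,  5.06382878e-05]), 'ee_pos': array([0.25914114, 0.56839718, 0.23077723]), 'orientation': array([-6.66774257e-01, -3.06971028e+00,  1.59594600e-03]), 'wrist_force': array([ 0.00186104, -0.45780926,  0.10521836]), 'ft_torque': array([-0.01808679,  0.04949582,  0.0231823 ]), 'grasp_force': 0.0, 'opening': 0.08527100025616063}
```

View pics/scene0.png

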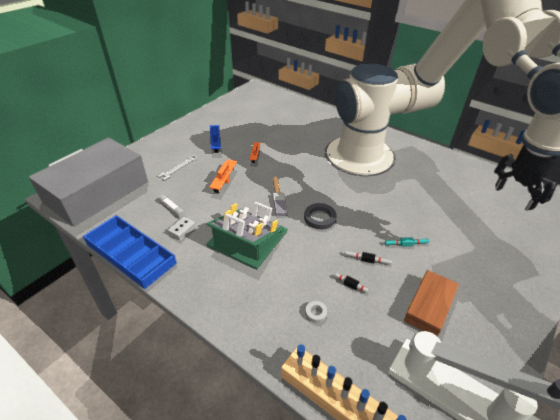

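View pics/top0.png

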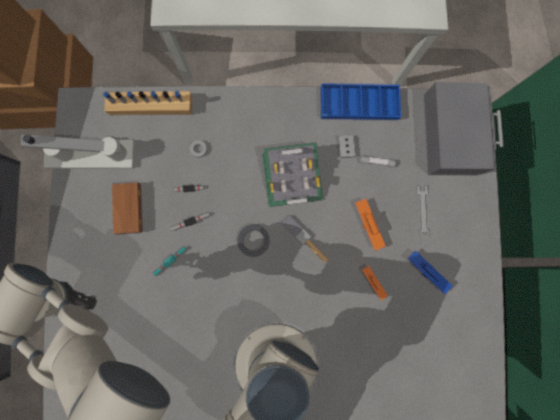

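The top view shows these candidates:
- **std_long:** black-grip rod at (191,221). The turquoise look-alike at (170,261) is to be left.
- **std_short:** at (190,188).
- **keeper:** large orange at (369,224). The small orange at (375,282) and the blue at (430,271) are to be left.
- **Stand:** at (293,175).

In the scene view, the long standard is at (368,258), the short one at (351,283), the large orange keeper at (224,175) and the stand at (250,235).

Next I'll measure these and take a close crop to check the choice.

```bash
cat > m.py <<'E'
from h import *
import pickle
C={n:pickle.load(open(n+'.pkl','rb')) for n in['top','scene']}
W={n:cloud(c) for n,c in C.items()}
H={n:cv2.cvtColor(c['image'],cv2.COLOR_RGB2HSV) for n,c in C.items()}
def blob(n,m,seed,r):
    yy,xx=np.mgrid[:420,:560]; return m&(abs(xx-seed[0])<r)&(abs(yy-seed[1])<r)
def desc(name,n,m):
    P=W[n][m]; v,u=np.nonzero(m)
    (cx,cy),(w,h),a=cv2.minAreaRect((P[:,:2]*1000).astype(np.float32))
    print(name,n,'n',m.sum(),'px',u.mean().round(1),v.mean().round(1),'med',np.median(P,0).round(4),'z5-95',np.percentile(P[:,2],[5,95]).round(4),'rect',round(cx),round(cy),round(w),round(h),round(a,1))
for name,seeds in dict(long=dict(top=(191,221),scene=(368,258)),short=dict(top=(190,188),scene=(351,283)),keeper=dict(top=(369,224),scene=(224,175)),keeper_s=dict(top=(375,282),scene=(256,152))).items():
    for n,s in seeds.items():
        h=H[n]
        if 'keep' in name:
            m=(h[...,0]<16)&(h[...,1]>150)&(h[...,2]>80); m=blob(n,m,s,32 if name=='keeper' else 20)
            desc(name,n,m)
            mt=m&(W[n][...,2]>.045); 
            if mt.sum()>5: desc(name+' rib',n,mt)
        else:
            m=(W[n][...,2]>.004); m=blob(n,m,s,25); 
            if n=='top': m&=blob(n,m,s,22); 
            desc(name,n,m)
            g=blob(n,(h[...,2]<60),s,9); desc(name+' grip',n,g)
for n,s,r in (('top',(293,175),34),('scene',(250,235),45)):
    h=H[n]; m=blob(n,(h[...,0]>55)&(h[...,0]<90)&(h[...,1]>90),s,r)
    desc('green',n,m)
    P=W[n][m&(W[n][...,2]>.015)]
    # plane: robust fit
    best=None; rng=np.random.default_rng(0)
    for _ in range(500):
        a,b,c_=P[rng.integers(0,len(P),3)]; nn=np.cross(b-a,c_-a); L=np.linalg.norm(nn)
        if L<1e-6: continue
        nn/=L; nn*=np.sign(nn[2]) or 1
        if nn[2]<.8: continue
        k=abs((P-a)@nn)<.002
        if best is None or k.sum()>best.sum(): best=k
    Q=P[best]; c0=Q.mean(0); nn=np.linalg.svd(Q-c0,full_matrices=False)[2][2]; nn*=np.sign(nn[2])
    print('plane',n,len(Q),c0.round(4),nn.round(4),'tilt',np.degrees(np.arccos(nn[2])).round(2),'yaw',np.degrees(np.arctan2(-nn[1],-nn[0])).round(2))
t=C['top']['image'][...,::-1]; s=C['scene']['image'][...,::-1]
f=lambda i,x,y,w,h:cv2.resize(i[y:y+h,x:x+w],(400,300),interpolation=cv2.INTER_CUBIC)
cv2.imwrite('pics/crop1.png',np.vstack([np.hstack([f(t,145,165,80,60),f(t,253,140,80,60)]),np.hstack([f(t,340,200,80,60),f(s,200,190,100,75)])]))
E
python3 m.py
```

```text
long top n 364 px 190.1 221.1 med [0.4834 0.2921 0.0134] z5-95 [0.0043 0.0256] rect 470 184 369 155 80.7
long grip top n 58 px 189.7 221.3 med [0.4834 0.291  0.0221] z5-95 [0.0178 0.027 ] rect 483 292 19 34 22.5
long scene n 400 px 366.4 260.1 med [0.4927 0.2985 0.0172] z5-95 [0.0069 0.0239] rect 822 435 940 140 22.7
long grip scene n 107 px 367.7 257.6 med [0.4902 0.296  0.0181] z5-95 [0.0036 0.0233] rect 487 295 20 39 25.5
short top n 342 px 189.9 187.7 med [0.5977 0.2942 0.0087] z5-95 [0.0042 0.0275] rect 548 180 456 189 64.3
short grip top n 50 px 188.5 188.0 med [0.5977 0.2985 0.0223] z5-95 [0.0175 0.0276] rect 597 299 33 15 89.9
short scene n 291 px 353.4 279.3 med [0.6014 0.3029 0.0167] z5-95 [0.0049 0.0244] rect 889 414 833 107 20.4
short grip scene n 121 px 350.7 282.8 med [0.6063 0.302  0.0194] z5-95 [0.0039 0.0239] rect 601 301 21 38 5.7
keeper top n 563 px 369.9 224.2 med [ 0.4692 -0.3167  0.0385] z5-95 [0.0323 0.0676] rect 414 -165 172 372 20.8
keeper rib top n 140 px 371.1 223.4 med [ 0.4704 -0.3177  0.0638] z5-95 [0.051  0.0707] rect 438 -163 92 374 8.8
keeper scene n 
[... 244 characters left out ...]
.4 med [ 0.2767 -0.3308  0.0264] z5-95 [0.0209 0.0479] rect 330 -191 409 83 69.2
keeper_s rib top n 27 px 375.6 283.1 med [ 0.275  -0.3309  0.0476] z5-95 [0.0453 1.0677] rect 324 -170 378 32 73.1
keeper_s scene n 118 px 254.6 151.2 med [ 0.2886 -0.3249  0.0255] z5-95 [0.0205 0.044 ] rect 274 -335 128 27 32.4
green top n 14 px 278.8 187.4 med [0.5676 0.0101 0.0205] z5-95 [0.0086 0.0886] rect 587 -28 215 117 60.1
plane top 4 [ 0.646  -0.0147  0.0666] [-0.5972  0.0834  0.7977] tilt 37.09 yaw -7.95
green scene n 1591 px 244.4 245.2 med [ 0.7088 -0.0071  0.0233] z5-95 [0.0084 0.0978] rect 983 188 911 245 35.5
plane scene 101 [ 0.6724 -0.0037  0.0624] [-0.3468 -0.4414  0.8276] tilt 34.15 yaw 51.85
```

View pics/crop1.png

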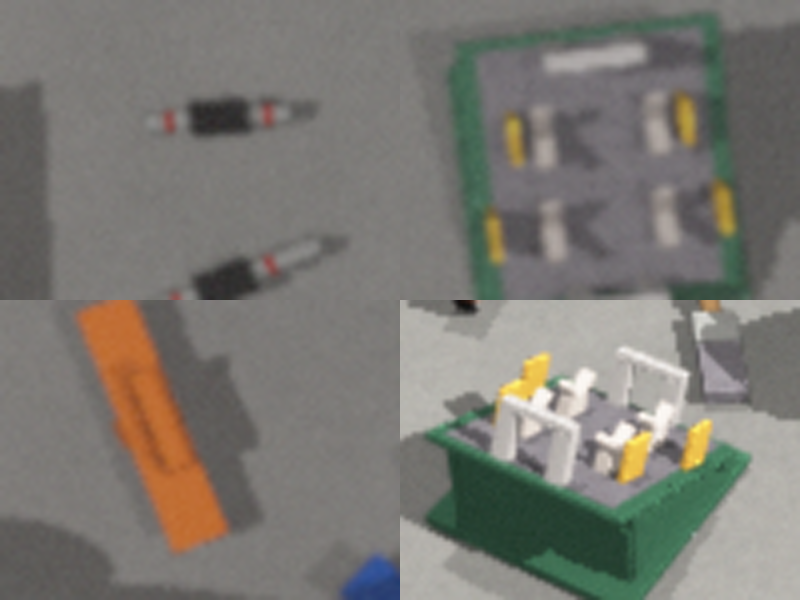

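The crop confirms the choice: black-grip rods, where the short one (top left) is clearly shorter than the long one, and the large orange keeper. The stand has both lanes visible, with the wider-set yellow stops low. Next I'll get the wrist camera's offset and write the move helper.

```bash
cat >> h.py <<'E'
def pose():
    s=bot.observe(); return np.array(s['ee_pos']),rot(s['orientation'])
def frame(z,x):
    z=np.array(z,float)/np.linalg.norm(z); x=np.array(x,float); x-=z*(x@z); x/=np.linalg.norm(x)
    return np.c_[x,np.cross(z,x),z]
def plan(T,Rt,P=None,note=''):
    """whole shift in present tool axes (mm), turn in present tool axes (rad)"""
    p,r=P or pose()
    rv=R.from_matrix(r.T@Rt).as_rotvec()
    print(note,'shift now-axes',(r.T@(np.array(T)-p)*1000).round(1),'after-turn axes',(Rt.T@(np.array(T)-p)*1000).round(1),'turn',rv.round(3),'rows>=',np.ceil(max(np.linalg.norm(rv)/.149,np.linalg.norm(np.array(T)-p)/.05)))
E
python3 - <<'E'
from h import *
c=bot.capture('wrist'); p,r=pose()
print('cam in tool',(r.T@(np.array(c['eye'])-p)).round(4)); print((r.T@rot(c['attitude'])).round(3)); print(c['fx'],c['cx'],c['cy'],c['k1'])
print(r.round(3))
d=frame([0,0,-1],[np.sin(.3),-np.cos(.3),0]); 
for x in ([np.sin(.2),-np.cos(.2),0],[-np.sin(.2),np.cos(.2),0]): plan([.50,.29,.27],frame([0,0,-1],x))
E
```

```text
cam in tool [ 0.0837  0.0008 -0.1433]
[[ 0.     0.945  0.326]
 [ 1.    -0.001  0.001]
 [ 0.001  0.326 -0.945]]
302.3875898256246 278.5364912136706 211.36490820993 -0.0011133848886088703
[[-0.91   0.415 -0.   ]
 [ 0.415  0.91  -0.001]
 [ 0.    -0.001 -1.   ]]
 shift now-axes [-334.7 -153.5  -39.1] after-turn axes [ 320.8 -180.7  -39.2] turn [-0.000e+00 -1.000e-03 -2.199e+00] rows>= 15.0
 shift now-axes [-334.7 -153.5  -39.1] after-turn axes [-320.8  180.7  -39.2] turn [-0.001  0.     0.943] rows>= 8.0
```

>>> move_arm(rows=[{"tx": -42,"ty": -19,"tz": -5},{"tx": -42,"ty": -19,"tz": -5},{"tx": -42,"ty": -19,"tz": -5},{"tx": -42,"ty": -19,"tz": -5},{"tx": -42,"ty": -19,"tz": -5},{"tx": -42,"ty": -19,"tz": -5},{"tx": -42,"ty": -19,"tz": -5},{"tx": -42,"ty": -19,"tz": -5}])

```text
validation failed for argument at $.ro...
```

>>> move_arm(rows=[{"wz": 0.135},{"wz": 0.135},{"wz": 0.135},{"wz": 0.135},{"wz": 0.135},{"wz": 0.135},{"wz": 0.135},{}])

```text
validation failed for argument at $.ro...
```

```bash
cat > w.py <<'E'
from h import *
import pickle,sys
name=sys.argv[1]
c=bot.capture('wrist'); pickle.dump(c,open(name+'.pkl','wb')); save(c,name+'.png')
print(bot.observe()['clock'],*[x.round(3) for x in pose()])
W=cloud(c); h=cv2.cvtColor(c['image'],cv2.COLOR_RGB2HSV)
m=((h[...,2]<60)).astype(np.uint8)
n,l,st,ce=cv2.connectedComponentsWithStats(cv2.morphologyEx(m,cv2.MORPH_OPEN,np.ones((3,3))))
for i in range(1,n):
    if st[i,4]>150:
        P=W[l==i]; (x,y),(w,hh),a=cv2.minAreaRect((P[:,:2]*1000).astype(np.float32))
        print(i,ce[i].round(),st[i,4],np.median(P,0).round(4),'rect',round(x),round(y),round(w),round(hh),round(a,1))
E
python3 w.py w1
```

```text
0.2 [0.259 0.568 0.231] [[-0.91   0.415 -0.   ]
 [ 0.415  0.91  -0.001]
 [ 0.    -0.001 -1.   ]]
1 [537.  83.] 8293 [ 0.434   1.3703 -0.6586] rect 334 1158 1028 511 48.3
2 [276. 374.] 38797 [0.2499 0.5728 0.3071] rect 661 713 1366 552 47.2
```

View pics/w1.png

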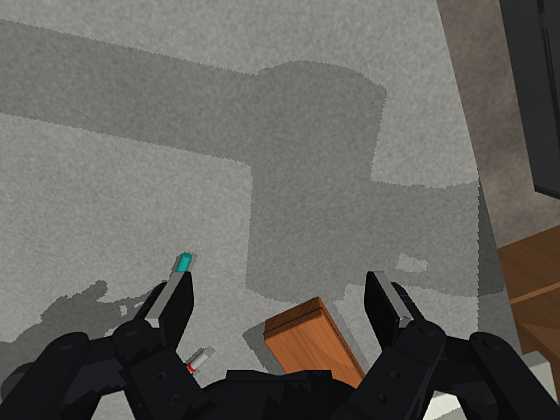

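The wrist picture shows the start pose with the fingers at the bottom, (165,300) and (390,300), and the turquoise decoy tip at (184,262). The camera looks to tool +x, and the rows seem to need every field.

>>> move_arm(rows=[{"wx": 0,"wy": 0,"wz": 0.135,"tx": 0,"ty": 0,"tz": -5,"fingers": 100},{"wx": 0,"wy": 0,"wz": 0.135,"tx": 0,"ty": 0,"tz": -5,"fingers": 100},{"wx": 0,"wy": 0,"wz": 0.135,"tx": 0,"ty": 0,"tz": -5,"fingers": 100},{"wx": 0,"wy": 0,"wz": 0.135,"tx": 0,"ty": 0,"tz": -5,"fingers": 100},{"wx": 0,"wy": 0,"wz": 0.135,"tx": 0,"ty": 0,"tz": -5,"fingers": 100},{"wx": 0,"wy": 0,"wz": 0.135,"tx": 0,"ty": 0,"tz": -5,"fingers": 100},{"wx": 0,"wy": 0,"wz": 0.135,"tx": 0,"ty": 0,"tz": -5,"fingers": 100},{"wx": 0,"wy": 0,"wz": 0,"tx": 0,"ty": 0,"tz": -5,"fingers": 100}])

```text
clock: 1.0
ee_pos: [0.2592, 0.5686, 0.2713]
orientation: [1.994, 2.427, -0.001]
wrist_force: [-0.8, 0.6, -0.4]
opening: 0.0857
grasp_force: 0.0
```

```bash
python3 - <<'E'
from h import *
p,r=pose(); print(p,r.round(3)); plan([.52,.19,.27],r)
E
```

```text
[0.25922722 0.56857853 0.2713416 ] [[-0.194  0.981 -0.   ]
 [ 0.981  0.194 -0.   ]
 [-0.    -0.    -1.   ]]
 shift now-axes [-422.   182.3    1.4] after-turn axes [-422.   182.3    1.4] turn [0. 0. 0.] rows>= 10.0
```

>>> move_arm(rows=[{"wx": 0,"wy": 0,"wz": 0,"tx": -42,"ty": 18,"tz": 0,"fingers": 100},{"wx": 0,"wy": 0,"wz": 0,"tx": -42,"ty": 18,"tz": 0,"fingers": 100},{"wx": 0,"wy": 0,"wz": 0,"tx": -42,"ty": 18,"tz": 0,"fingers": 100},{"wx": 0,"wy": 0,"wz": 0,"tx": -42,"ty": 18,"tz": 0,"fingers": 100},{"wx": 0,"wy": 0,"wz": 0,"tx": -42,"ty": 18,"tz": 0,"fingers": 100}])

```text
clock: 1.5
ee_pos: [0.3895, 0.3789, 0.2714]
orientation: [1.985, 2.435, 0.0]
wrist_force: [1.5, 0.1, 0.1]
opening: 0.0854
grasp_force: 0.0
```

>>> move_arm(rows=[{"wx": 0,"wy": 0,"wz": 0,"tx": -42,"ty": 18,"tz": 0,"fingers": 100},{"wx": 0,"wy": 0,"wz": 0,"tx": -42,"ty": 18,"tz": 0,"fingers": 100},{"wx": 0,"wy": 0,"wz": 0,"tx": -42,"ty": 18,"tz": 0,"fingers": 100},{"wx": 0,"wy": 0,"wz": 0,"tx": -42,"ty": 18,"tz": 0,"fingers": 100},{"wx": 0,"wy": 0,"wz": 0,"tx": -42,"ty": 18,"tz": 0,"fingers": 100},{"wx": 0,"wy": 0,"wz": 0,"tx": 0,"ty": 0,"tz": 0,"fingers": 100},{"wx": 0,"wy": 0,"wz": 0,"tx": 0,"ty": 0,"tz": 0,"fingers": 100}])

```text
clock: 2.2
ee_pos: [0.5187, 0.1915, 0.2712]
orientation: [-1.989, -2.431, 0.0]
wrist_force: [-0.5, 0.4, 0.0]
opening: 0.0853
grasp_force: 0.0
```

```bash
python3 w.py w2
```

```text
2.25 [0.518 0.192 0.271] [[-0.199  0.98  -0.   ]
 [ 0.98   0.199  0.   ]
 [ 0.    -0.    -1.   ]]
3 [266.  85.] 669 [0.4833 0.2955 0.0226] rect 484 293 24 49 22.6
4 [358. 100.] 731 [0.5954 0.3021 0.0225] rect 557 300 112 43 4.1
6 [213. 211.] 305 [0.4421 0.1263 0.0133] rect 446 188 190 84 80.8
7 [183. 249.] 396 [0.4003 0.0481 0.0134] rect 438 163 249 70 75.7
8 [279. 374.] 38335 [0.5169 0.2027 0.3477] rect 1037 -137 632 1753 80.4
```

View pics/w2.png

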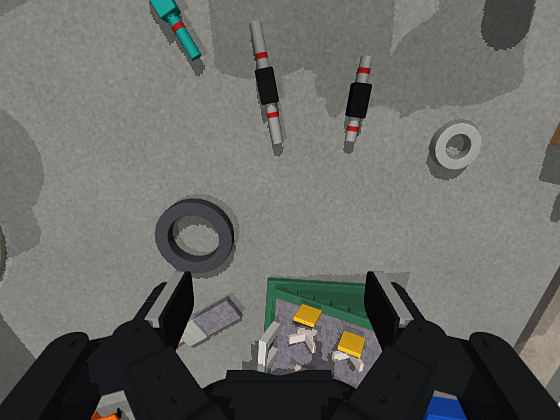

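The picture shows the long grip at (266,85), the short grip at (358,100) with its red bands, the big ring at (195,235) and the stand at the bottom, around (320,330).

```bash
cat > g.py <<'E'
from h import *
import pickle
c=pickle.load(open('w2.pkl','rb')); t=pickle.load(open('top.pkl','rb'))
h=cv2.cvtColor(c['image'],cv2.COLOR_RGB2HSV); ht=cv2.cvtColor(t['image'],cv2.COLOR_RGB2HSV)
yy,xx=np.mgrid[:420,:560]
def tri(u1,u2):
    d1,d2=ray(c,*u1),ray(t,*u2); e1,e2=np.array(c['eye']),np.array(t['eye'])
    s=np.linalg.lstsq(np.c_[d1,-d2],e2-e1,rcond=None)[0]; a,b=e1+s[0]*d1,e2+s[1]*d2
    return (a+b)/2,np.linalg.norm(a-b)
W=cloud(c)
for n,s,st in(('long',(266,85),(190,221)),('short',(358,100),(189,188))):
    k=(abs(xx-s[0])<30)&(abs(yy-s[1])<70)
    g=k&(h[...,2]<50)&(abs(yy-s[1])<25)&(abs(xx-s[0])<16)&(W[...,2]>.012); gt=(ht[...,2]<60)&(abs(xx-st[0])<9)&(abs(yy-st[1])<7)
    cg=[g.nonzero()[1].mean(),g.nonzero()[0].mean()]; ct=[gt.nonzero()[1].mean(),gt.nonzero()[0].mean()]
    print(n,cg,'onplane .022',onplane(c,*cg,.022).round(4),'tri',tri(cg,ct))
    r=(k&((h[...,0]<8)|(h[...,0]>172))&(h[...,1]>120)&(h[...,2]>90)).astype(np.uint8)
    nn,l,sta,ce=cv2.connectedComponentsWithStats(r)
    o=np.argsort(-sta[1:,4])[:2]+1; q=[onplane(c,*ce[i],.016) for i in o]; d=q[1]-q[0]; d*=np.sign(d[1])
    print('  bands',sta[o,4],q[0].round(4),q[1].round(4),'mid',((q[0]+q[1])/2).round(4),'dist',np.linalg.norm(d).round(4),'yaw',np.degrees(np.arctan2(d[1],d[0])).round(1))
E
python3 g.py
```

```text
long [np.float64(266.45846153846156), np.float64(85.31538461538462)] onplane .022 [0.4833 0.2956 0.022 ] tri (array([0.4832262 , 0.29569857, 0.00505218]), np.float64(0.0022458807933671125))
  bands [66 56] [0.4706 0.3272 0.016 ] [0.4961 0.2639 0.016 ] mid [0.4834 0.2956 0.016 ] dist 0.0682 yaw 111.9
short [np.float64(358.82185628742513), np.float64(99.67514970059881)] onplane .022 [0.5965 0.302  0.022 ] tri (array([ 0.60156452,  0.30328849, -0.00131548]), np.float64(0.0012260170534741967))
  bands [64 55] [0.5942 0.3358 0.016 ] [0.5994 0.2676 0.016 ] mid [0.5968 0.3017 0.016 ] dist 0.0684 yaw 94.4
```

```bash
python3 - <<'E'
from h import *
a=np.radians(111.9); plan([.4833,.2956,.10],frame([0,0,-1],[np.cos(a),np.sin(a),0]))
E
```

```text
shift now-axes [108.1 -13.6 171.2] after-turn axes [108.8   6.2 171.2] turn [-0.    -0.    -0.182] rows>= 5.0
```

>>> move_arm(rows=[{"wx": 0,"wy": 0,"wz": -0.091,"tx": 0,"ty": 0,"tz": 10,"fingers": 100},{"wx": 0,"wy": 0,"wz": -0.091,"tx": 0,"ty": 0,"tz": 20,"fingers": 100},{"wx": 0,"wy": 0,"wz": 0,"tx": 27,"ty": 1.5,"tz": 35,"fingers": 100},{"wx": 0,"wy": 0,"wz": 0,"tx": 27,"ty": 1.5,"tz": 35,"fingers": 100},{"wx": 0,"wy": 0,"wz": 0,"tx": 27,"ty": 1.5,"tz": 35,"fingers": 100},{"wx": 0,"wy": 0,"wz": 0,"tx": 27.8,"ty": 1.7,"tz": 36,"fingers": 80},{"wx": 0,"wy": 0,"wz": 0,"tx": 0,"ty": 0,"tz": 0,"fingers": 80},{"wx": 0,"wy": 0,"wz": 0,"tx": 0,"ty": 0,"tz": 0,"fingers": 80}])

```text
clock: 3.05
ee_pos: [0.4825, 0.2968, 0.0999]
orientation: [-1.756, -2.604, 0.002]
wrist_force: [0.4, -1.6, 0.2]
opening: 0.0684
grasp_force: 0.0
```

```bash
python3 - <<'E'
from h import *
a=np.radians(111.9); plan([.4833,.2956,.005],frame([0,0,-1],[np.cos(a),np.sin(a),0]))
E
```

```text
shift now-axes [-1.4  0.4 94.9] after-turn axes [-1.4  0.3 94.9] turn [-0.002  0.     0.002] rows>= 2.0
```

>>> move_arm(rows=[{"wx": 0,"wy": 0,"wz": 0,"tx": -1,"ty": 0,"tz": 35,"fingers": 80},{"wx": 0,"wy": 0,"wz": 0,"tx": 0,"ty": 0,"tz": 35,"fingers": 80},{"wx": 0,"wy": 0,"wz": 0,"tx": 0,"ty": 0,"tz": 20,"fingers": 80},{"wx": 0,"wy": 0,"wz": 0,"tx": 0,"ty": 0,"tz": 5,"fingers": 80},{"wx": 0,"wy": 0,"wz": 0,"tx": 0,"ty": 0,"tz": 0,"fingers": 0},{"wx": 0,"wy": 0,"wz": 0,"tx": 0,"ty": 0,"tz": 0,"fingers": 0},{"wx": 0,"wy": 0,"wz": 0,"tx": 0,"ty": 0,"tz": 0,"fingers": 0},{"wx": 0,"wy": 0,"wz": 0,"tx": 0,"ty": 0,"tz": 0,"fingers": 0}])

```text
clock: 3.85
ee_pos: [0.4849, 0.295, 0.0069]
orientation: [1.761, 2.6, 0.003]
wrist_force: [-1.4, -1.3, 12.7]
opening: 0.0204
grasp_force: 58.8
```

>>> move_arm(rows=[{"wx": 0,"wy": 0,"wz": 0,"tx": 0,"ty": 0,"tz": 0,"fingers": 0},{"wx": 0,"wy": 0,"wz": 0,"tx": 0,"ty": 0,"tz": 0,"fingers": 0}])

```text
clock: 4.05
ee_pos: [0.4849, 0.295, 0.0069]
orientation: [1.761, 2.6, 0.003]
wrist_force: [-1.9, -1.8, 13.4]
opening: 0.0204
grasp_force: 59.0
```

```bash
python3 - <<'E'
from h import *
a=np.radians(96); Rt=frame([0,0,-1],[np.cos(a),np.sin(a),0]); p,r=pose()
plan([.4849,.295,.30],r); plan([.62,-.14,.30],Rt,(np.array([.4849,.295,.30]),r))
E
```

```text
shift now-axes [  -0.     0.7 -293.1] after-turn axes [  -0.     0.7 -293.1] turn [0. 0. 0.] rows>= 6.0
 shift now-axes [-4.541e+02 -3.600e+01 -1.000e-01] after-turn axes [-446.7   88.9    0. ] turn [ 0.002 -0.     0.275] rows>= 10.0
```

>>> move_arm(rows=[{"wx": 0,"wy": 0,"wz": 0,"tx": 0,"ty": 0,"tz": -20,"fingers": 0},{"wx": 0,"wy": 0,"wz": 0.039,"tx": 0,"ty": 0,"tz": -39,"fingers": 0},{"wx": 0,"wy": 0,"wz": 0.039,"tx": 0,"ty": 0,"tz": -39,"fingers": 0},{"wx": 0,"wy": 0,"wz": 0.039,"tx": 0,"ty": 0,"tz": -39,"fingers": 0},{"wx": 0,"wy": 0,"wz": 0.039,"tx": 0,"ty": 0,"tz": -39,"fingers": 0},{"wx": 0,"wy": 0,"wz": 0.039,"tx": 0,"ty": 0,"tz": -39,"fingers": 0},{"wx": 0,"wy": 0,"wz": 0.039,"tx": 0,"ty": 0,"tz": -39,"fingers": 0},{"wx": 0,"wy": 0,"wz": 0.039,"tx": 0,"ty": 0,"tz": -39,"fingers": 0}])

```text
clock: 4.85
ee_pos: [0.4837, 0.2945, 0.3009]
orientation: [2.101, 2.335, 0.002]
wrist_force: [1.4, 0.2, -2.2]
opening: 0.0203
grasp_force: 59.8
```

>>> move_arm(rows=[{"wx": 0,"wy": 0,"wz": 0,"tx": -30,"ty": 6,"tz": 0,"fingers": 0},{"wx": 0,"wy": 0,"wz": 0,"tx": -45,"ty": 9,"tz": 0,"fingers": 0},{"wx": 0,"wy": 0,"wz": 0,"tx": -45,"ty": 9,"tz": 0,"fingers": 0},{"wx": 0,"wy": 0,"wz": 0,"tx": -45,"ty": 9,"tz": 0,"fingers": 0},{"wx": 0,"wy": 0,"wz": 0,"tx": -45,"ty": 9,"tz": 0,"fingers": 0},{"wx": 0,"wy": 0,"wz": 0,"tx": -45,"ty": 9,"tz": 0,"fingers": 0},{"wx": 0,"wy": 0,"wz": 0,"tx": -45,"ty": 9,"tz": 0,"fingers": 0},{"wx": 0,"wy": 0,"wz": 0,"tx": -45,"ty": 9,"tz": 0,"fingers": 0}])

```text
clock: 5.65
ee_pos: [0.5896, -0.0428, 0.2992]
orientation: [2.099, 2.337, 0.001]
wrist_force: [1.1, 0.6, -2.1]
opening: 0.0204
grasp_force: 59.9
```

>>> move_arm(rows=[{"wx": 0,"wy": 0,"wz": 0,"tx": -45,"ty": 9,"tz": 0,"fingers": 0},{"wx": 0,"wy": 0,"wz": 0,"tx": -45,"ty": 9,"tz": 0,"fingers": 0},{"wx": 0,"wy": 0,"wz": 0,"tx": -12,"ty": 9,"tz": 0,"fingers": 0},{"wx": 0,"wy": 0,"wz": 0,"tx": 0,"ty": 0,"tz": 0,"fingers": 0},{"wx": 0,"wy": 0,"wz": 0,"tx": 0,"ty": 0,"tz": 0,"fingers": 0}])

```text
clock: 6.15
ee_pos: [0.6269, -0.1392, 0.2986]
orientation: [-2.1, -2.337, -0.0]
wrist_force: [0.5, -0.1, -1.5]
opening: 0.0206
grasp_force: 59.8
```

```bash
python3 w.py w3
```

```text
6.2 [ 0.627 -0.139  0.299] [[-0.107  0.994 -0.   ]
 [ 0.994  0.107  0.   ]
 [ 0.     0.    -1.   ]]
1 [148.  15.] 377 [0.4504 0.0325 0.0133] rect 441 33 68 13 27.8
6 [279. 362.] 40796 [ 0.6265 -0.1283  0.3714] rect 1002 -819 518 1633 43.9
```

View pics/w3.png

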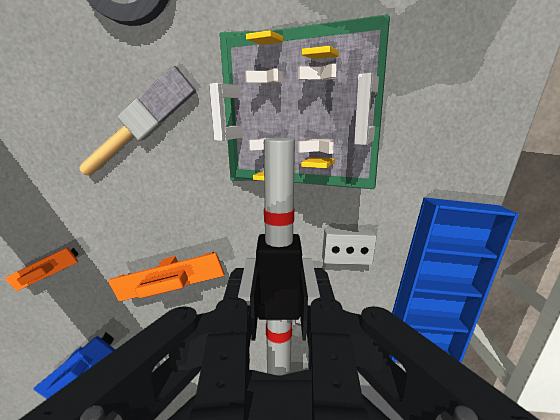

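The picture shows the stand around (305,100), with the low bar at (219,112) and the high bar at (364,109). The held rod has bands at (279,217) and (279,336), and the keeper is at (168,275).

```bash
cat > d.py <<'E'
from h import *
import pickle,sys
c=pickle.load(open('w3.pkl','rb')); W=cloud(c); p,r=pose()
h=cv2.cvtColor(c['image'],cv2.COLOR_RGB2HSV); yy,xx=np.mgrid[:420,:560]
box=(xx>215)&(xx<392)&(yy>12)&(yy<190)&~((xx>258)&(yy>130)&(xx<300))
grey=box&(h[...,1]<60)&(h[...,2]>60)&(h[...,2]<175)&(xx>235)&(xx<380)&(yy>25)
P=W[grey]; rng=np.random.default_rng(0); best=None
for _ in range(600):
    a,b,q=P[rng.integers(0,len(P),3)]; n=np.cross(b-a,q-a); L=np.linalg.norm(n)
    if L<1e-5: continue
    n/=L; k=abs((P-a)@n)<.002
    if best is None or k.sum()>best.sum(): best=k
Q=P[best]; c0=Q.mean(0); n=np.linalg.svd(Q-c0,full_matrices=False)[2][2]; n*=np.sign(n[2])
print('plane',len(P),len(Q),'tilt',np.degrees(np.arccos(n[2])).round(2),'n',n.round(4),'resid',((Q-c0)@n).std())
hz=((W-c0)@n)
bars=box&(hz>.042)&(hz<.054)&(h[...,1]<60)
nn,l,st,ce=cv2.connectedComponentsWithStats(bars.astype(np.uint8))
B=[]
for i in range(1,nn):
    if st[i,4]>80:
        q=W[l==i]; B.append(q); print('bar',ce[i].round(),st[i,4],q.mean(0).round(4),'hz',np.median(hz[l==i]).round(4))
xd=np.array([0,0,1.])-n*n[2]; xd/=np.linalg.norm(xd); print('yaw from normal',np.degrees(np.arctan2(xd[1],xd[0])).round(2))
D=frame(n,xd)
def D2(q): return (q-c0)@D
for q in B:
    (cx,cy),(w,hh),a=cv2.minAreaRect((D2(q)[:,:2]*1000).astype(np.float32)); print('bar rect',round(cx,1),round(cy,1),round(w,1),round(hh,1),round(a,1))
ye=box&(h[...,0]>20)&(h[...,0]<35)&(h[...,1]>150)
nn,l,st,ce=cv2.connectedComponentsWithStats(ye.astype(np.uint8))
for i in range(1,nn):
    if st[i,4]>25: q=D2(W[l==i])*1000; print('stop',ce[i].round(),st[i,4],'lo',np.percentile(q,5,0).round(1),'hi',np.percentile(q,95,0).round(1),'med',np.median(q,0).round(1))
gr=box&(h[...,0]>50)&(h[...,0]<90)&(h[...,1]>100)&(abs(hz)<.006)
q=(D2(W[gr])*1000)[:,:2].astype(np.float32); (cx,cy),(w,hh),a=cv2.minAreaRect(q); print('green rect',round(cx,1),round(cy,1),round(w,1),round(hh,1),round(a,1),'pct',np.percentile(q,[1,99],0).round(1).tolist())
np.savez('deck0.npz',c0=c0,D=D)
print('c0',c0.round(4))
# held rod in tool frame
T=lambda q:(q-p)@r
for s in((279,217),(279,336)):
    m=((h[...,0]<8)|(h[...,0]>172))&(h[...,1]>120)&(abs(xx-s[0])<25)&(abs(yy-s[1])<15)
    print('band',m.sum(),(np.median(T(W[m]),0)*1000).round(1))
E
python3 d.py
```

```text
plane 14875 13144 tilt 24.94 n [-0.4184 -0.0522  0.9068] resid 0.0007289637427917432
bar [363. 108.] 974 [ 0.6971 -0.0484  0.1418] hz 0.0472
bar [219. 115.] 382 [ 0.5502 -0.0713  0.0716] hz 0.0467
yaw from normal 7.11
bar rect 74.5 -10.3 12.4 63.5 0.3
bar rect -88.7 -11.5 63.9 9.6 84.1
stop [263.  36.] 269 lo [-54.   62.9   5.8] hi [-26.9  68.6  34.2] med [-38.6  65.1  32.2]
stop [315.  50.] 173 lo [ 9.  44.2 31.8] hi [35.6 49.1 34.8] med [22.2 46.5 33.3]
stop [326.  54.] 104 lo [13.7 43.2  1.3] hi [37.3 48.5 28. ] med [31.2 43.5 17.5]
stop [317. 162.] 251 lo [ 10.5 -69.6   4.1] hi [ 37.6 -64.5  34.3] med [ 25.6 -65.6  31.9]
stop [256. 177.] 35 lo [-55.2 -90.1  26.4] hi [-48.  -84.9  34.3] med [-51.9 -87.4  33.2]
green rect -14.9 -10.6 201.2 176.0 0.3 pct [[-103.6, -97.3], [85.3, 76.7]]
c0 [ 0.6483 -0.0449  0.0675]
band 383 [ 35.    0.8 -11.2]
band 258 [-32.8   0.9 -11.1]
```

Everything agrees with the text: tilt 24.9°, stops 147.8 and 107.7 mm apart, bars 47 mm high. Next I'll set the deck frame and plan the placing.

```bash
cat >> h.py <<'E'
import os
if os.path.exists('deck0.npz'):
    _z=np.load('deck0.npz'); DO=_z['c0']+_z['D']@[-.009,-.0106,0]; DR=_z['D']@R.from_euler('z',.3,degrees=True).as_matrix()
    dk=lambda x,y,z: DO+DR@np.array([x,y,z])
    RT=np.c_[DR[:,1],DR[:,0],-DR[:,2]]  # tool x=deck y, y=deck x
E
python3 - <<'E'
from h import *
print(DO.round(4),np.degrees(np.arctan2(DR[1,1],DR[0,1])))
off=np.array([.0011,.0005,-.0042]); L=dk(-.032,0,.026)
T0=L-RT@off; Th=T0+DR[:,2]*.09
plan(Th,RT,note='to hover'); print(T0,Th)
E
```

```text
[ 0.6415 -0.0565  0.0637] 97.38540167444803
to hover shift now-axes [ 77.6 -53.2 147.3] after-turn axes [  79.  -108.8  111.6] turn [-0.435  0.002 -0.022] rows>= 4.0
[ 0.60327433 -0.06252564  0.06977737] [ 0.56561777 -0.06722494  0.15138557]
```

>>> move_arm(rows=[{"wx": -0.145,"wy": 0,"wz": -0.007,"tx": 0,"ty": 0,"tz": 0,"fingers": 0},{"wx": -0.145,"wy": 0,"wz": -0.007,"tx": 0,"ty": 0,"tz": 0,"fingers": 0},{"wx": -0.145,"wy": 0,"wz": -0.008,"tx": 0,"ty": 0,"tz": 0,"fingers": 0},{"wx": 0,"wy": 0,"wz": 0,"tx": 19.7,"ty": -27.2,"tz": 28,"fingers": 0},{"wx": 0,"wy": 0,"wz": 0,"tx": 19.7,"ty": -27.2,"tz": 28,"fingers": 0},{"wx": 0,"wy": 0,"wz": 0,"tx": 19.7,"ty": -27.2,"tz": 28,"fingers": 0},{"wx": 0,"wy": 0,"wz": 0,"tx": 19.7,"ty": -27.2,"tz": 28,"fingers": 0},{"wx": 0,"wy": 0,"wz": 0,"tx": 0,"ty": 0,"tz": 0,"fingers": 0}])

```text
clock: 7.0
ee_pos: [0.561, -0.0646, 0.1464]
orientation: [1.861, 2.123, 0.46]
wrist_force: [-0.4, -0.5, -0.7]
opening: 0.0204
grasp_force: 59.8
```

```bash
cat > p1.py <<'E'
from h import *
off=np.array([.0011,.0005,-.0042]); T0=dk(-.032,0,.026)-RT@off
plan(T0,RT,note='to seat')
E
python3 p1.py
```

```text
to seat shift now-axes [-3.4  6.6 87.2] after-turn axes [-3.2  5.9 87.3] turn [-0.008 -0.002  0.001] rows>= 2.0
```

>>> move_arm(rows=[{"wx": -0.008,"wy": -0.002,"wz": 0.001,"tx": -3.2,"ty": 6,"tz": 20,"fingers": 0},{"wx": 0,"wy": 0,"wz": 0,"tx": 0,"ty": 0,"tz": 30,"fingers": 0},{"wx": 0,"wy": 0,"wz": 0,"tx": 0,"ty": 0,"tz": 0,"fingers": 0},{"wx": 0,"wy": 0,"wz": 0,"tx": 0,"ty": 0,"tz": 0,"fingers": 0}])

```text
clock: 7.4
ee_pos: [0.593, -0.068, 0.1084]
orientation: [1.853, 2.109, 0.469]
wrist_force: [0.5, 0.0, -1.7]
opening: 0.0207
grasp_force: 59.8
```

```bash
python3 p1.py
```

```text
to seat shift now-axes [ 4.3 -6.7 39.5] after-turn axes [ 4.2 -6.4 39.6] turn [0.007 0.004 0.   ] rows>= 1.0
```

>>> move_arm(rows=[{"wx": 0.007,"wy": 0.004,"wz": 0,"tx": 4.2,"ty": -6.4,"tz": 0,"fingers": 0},{"wx": 0,"wy": 0,"wz": 0,"tx": 0,"ty": 0,"tz": 10,"fingers": 0},{"wx": 0,"wy": 0,"wz": 0,"tx": 0,"ty": 0,"tz": 0,"fingers": 0},{"wx": 0,"wy": 0,"wz": 0,"tx": 0,"ty": 0,"tz": 0,"fingers": 0},{"wx": 0,"wy": 0,"wz": 0,"tx": 0,"ty": 0,"tz": 0,"fingers": 0}])

```text
clock: 7.9
ee_pos: [0.5912, -0.0648, 0.0961]
orientation: [1.858, 2.114, 0.466]
wrist_force: [-0.0, -0.4, -1.8]
opening: 0.0207
grasp_force: 59.9
```

```bash
python3 p1.py
```

```text
to seat shift now-axes [ 0.8 -0.1 29.1] after-turn axes [ 0.8 -0.  29.1] turn [ 0.001  0.001 -0.001] rows>= 1.0
```

Aligned; now descending.

>>> move_arm(rows=[{"wx": 0,"wy": 0,"wz": 0,"tx": 0.8,"ty": 0,"tz": 8,"fingers": 0},{"wx": 0,"wy": 0,"wz": 0,"tx": 0,"ty": 0,"tz": 8,"fingers": 0},{"wx": 0,"wy": 0,"wz": 0,"tx": 0,"ty": 0,"tz": 6,"fingers": 0},{"wx": 0,"wy": 0,"wz": 0,"tx": 0,"ty": 0,"tz": 5,"fingers": 0},{"wx": 0,"wy": 0,"wz": 0,"tx": 0,"ty": 0,"tz": 0,"fingers": 0},{"wx": 0,"wy": 0,"wz": 0,"tx": 0,"ty": 0,"tz": 0,"fingers": 0}])

```text
clock: 8.5
ee_pos: [0.6023, -0.0625, 0.0712]
orientation: [1.859, 2.115, 0.466]
wrist_force: [0.8, -0.7, -0.7]
opening: 0.0205
grasp_force: 59.9
```

```bash
python3 p1.py; python3 -c "
from h import *
print(DR.T@bot.observe()['wrist_force'])"
```

```text
to seat shift now-axes [-0.2  0.3  1.7] after-turn axes [-0.2  0.3  1.7] turn [ 0.     0.    -0.001] rows>= 1.0
[ 0.31199015 -0.7529305  -0.9632407 ]
```

>>> move_arm(rows=[{"wx": 0,"wy": 0,"wz": 0,"tx": 0,"ty": 0,"tz": 1.5,"fingers": 0},{"wx": 0,"wy": 0,"wz": 0,"tx": 0,"ty": 0,"tz": 0.5,"fingers": 0},{"wx": 0,"wy": 0,"wz": 0,"tx": 0,"ty": 0,"tz": 0,"fingers": 0}])

```text
clock: 8.8
ee_pos: [0.6033, -0.0624, 0.0698]
orientation: [1.858, 2.114, 0.466]
wrist_force: [0.1, -0.0, -1.4]
opening: 0.0208
grasp_force: 59.9
```

>>> move_arm(rows=[{"wx": 0,"wy": 0,"wz": 0,"tx": 0,"ty": 0,"tz": 0,"fingers": 45},{"wx": 0,"wy": 0,"wz": 0,"tx": 0,"ty": 0,"tz": 0,"fingers": 45},{"wx": 0,"wy": 0,"wz": 0,"tx": 0,"ty": 0,"tz": 0,"fingers": 45},{"wx": 0,"wy": 0,"wz": 0,"tx": 0,"ty": 0,"tz": 0,"fingers": 45},{"wx": 0,"wy": 0,"wz": 0,"tx": 0,"ty": 0,"tz": -10,"fingers": 45},{"wx": 0,"wy": 0,"wz": 0,"tx": 0,"ty": 0,"tz": -30,"fingers": 45},{"wx": 0,"wy": 0,"wz": 0,"tx": 0,"ty": 0,"tz": -45,"fingers": 45},{"wx": 0,"wy": 0,"wz": 0,"tx": 0,"ty": 0,"tz": -35,"fingers": 45}])

```text
clock: 9.6
ee_pos: [0.5515, -0.0689, 0.1802]
orientation: [1.859, 2.114, 0.464]
wrist_force: [0.9, 0.5, 0.6]
opening: 0.0384
grasp_force: 0.0
```

>>> move_arm(rows=[{"wx": 0,"wy": 0,"wz": 0,"tx": -40,"ty": 0,"tz": -20,"fingers": 80},{"wx": 0,"wy": 0,"wz": 0,"tx": -40,"ty": 0,"tz": 0,"fingers": 80},{"wx": 0,"wy": 0,"wz": 0,"tx": 0,"ty": 0,"tz": 0,"fingers": 80},{"wx": 0,"wy": 0,"wz": 0,"tx": 0,"ty": 0,"tz": 0,"fingers": 80},{"wx": 0,"wy": 0,"wz": 0,"tx": 0,"ty": 0,"tz": 0,"fingers": 80}])

```text
clock: 10.1
ee_pos: [0.5541, -0.1483, 0.1967]
orientation: [1.859, 2.115, 0.465]
wrist_force: [0.3, 0.8, 0.5]
opening: 0.0679
grasp_force: 0.0
```

```bash
cat > chk.py <<'E'
from h import *
import pickle,sys
c=bot.capture('wrist'); pickle.dump(c,open(sys.argv[1]+'.pkl','wb')); save(c,sys.argv[1]+'.png')
W=cloud(c); h=cv2.cvtColor(c['image'],cv2.COLOR_RGB2HSV); Q=((W-DO)@DR)*1000
inb=(abs(Q[...,0])<75)&(abs(Q[...,1])<88)&(Q[...,2]>8)&(Q[...,2]<50)&(c['depth']>0)
red=((h[...,0]<8)|(h[...,0]>172))&(h[...,1]>120)
nn,l,st,ce=cv2.connectedComponentsWithStats((inb&red).astype(np.uint8))
for i in range(1,nn):
    if st[i,4]>20: print('band',ce[i].round(),st[i,4],np.median(Q[l==i],0).round(1),'ztop',np.percentile(Q[l==i][:,2],95).round(1))
print(bot.observe()['clock'],pose()[0].round(4))
E
python3 chk.py w4
python3 - <<'E'
from h import *
a=np.radians(94.4); plan([.5967,.3018,.22],frame([0,0,-1],[np.cos(a),np.sin(a),0]))
E
```

```text
band [279.  69.] 145 [-32.1  34.2  31.3] ztop 32.9
band [279. 152.] 113 [-32.  -33.7  31.2] ztop 32.9
10.15 [ 0.5542 -0.148   0.1966]
 shift now-axes [440.6 100.9  20.1] after-turn axes [445.2  76.9 -23.4] turn [ 0.435 -0.009  0.052] rows>= 10.0
```

Long standard is seated at deck (-32, 0.2, 26). Now the short one.

>>> move_arm(rows=[{"wx": 0.145,"wy": -0.003,"wz": 0.017,"tx": 0,"ty": 0,"tz": 0,"fingers": 80},{"wx": 0.145,"wy": -0.003,"wz": 0.017,"tx": 0,"ty": 0,"tz": 0,"fingers": 80},{"wx": 0.145,"wy": -0.003,"wz": 0.018,"tx": 0,"ty": 0,"tz": -23,"fingers": 80},{"wx": 0,"wy": 0,"wz": 0,"tx": 44,"ty": 7,"tz": 0,"fingers": 80},{"wx": 0,"wy": 0,"wz": 0,"tx": 45,"ty": 8,"tz": 0,"fingers": 80},{"wx": 0,"wy": 0,"wz": 0,"tx": 45,"ty": 8,"tz": 0,"fingers": 80},{"wx": 0,"wy": 0,"wz": 0,"tx": 45,"ty": 8,"tz": 0,"fingers": 80},{"wx": 0,"wy": 0,"wz": 0,"tx": 45,"ty": 8,"tz": 0,"fingers": 80}])

```text
clock: 10.95
ee_pos: [0.5708, 0.0815, 0.2194]
orientation: [2.109, 2.299, 0.05]
wrist_force: [0.1, 0.4, 0.4]
opening: 0.0681
grasp_force: 0.0
```

>>> move_arm(rows=[{"wx": 0,"wy": 0,"wz": 0,"tx": 45,"ty": 8,"tz": 0,"fingers": 80},{"wx": 0,"wy": 0,"wz": 0,"tx": 45,"ty": 8,"tz": 0,"fingers": 80},{"wx": 0,"wy": 0,"wz": 0,"tx": 45,"ty": 8,"tz": 0,"fingers": 80},{"wx": 0,"wy": 0,"wz": 0,"tx": 45,"ty": 8,"tz": 15,"fingers": 80},{"wx": 0,"wy": 0,"wz": 0,"tx": 41,"ty": 6,"tz": 35,"fingers": 80},{"wx": 0,"wy": 0,"wz": 0,"tx": 0,"ty": 0,"tz": 35,"fingers": 80},{"wx": 0,"wy": 0,"wz": 0,"tx": 0,"ty": 0,"tz": 35,"fingers": 80}])

```text
clock: 11.65
ee_pos: [0.5937, 0.3023, 0.1037]
orientation: [2.106, 2.301, 0.051]
wrist_force: [-0.5, -0.3, -0.5]
opening: 0.0682
grasp_force: 0.0
```

>>> move_arm(rows=[{"wx": 0,"wy": 0,"wz": 0,"tx": 0,"ty": 0,"tz": 0,"fingers": 80},{"wx": 0,"wy": 0,"wz": 0,"tx": 0,"ty": 0,"tz": 0,"fingers": 80},{"wx": 0,"wy": 0,"wz": 0,"tx": 0,"ty": 0,"tz": 0,"fingers": 80}])

```text
clock: 11.95
ee_pos: [0.5957, 0.3005, 0.1073]
orientation: [2.109, 2.297, 0.055]
wrist_force: [0.7, -0.0, 0.9]
opening: 0.0681
grasp_force: 0.0
```

```bash
python3 - <<'E'
from h import *
a=np.radians(94.4); plan([.5967,.3018,.007],frame([0,0,-1],[np.cos(a),np.sin(a),0]))
E
```

```text
shift now-axes [  0.6  -3.1 100.3] after-turn axes [  1.3   1.1 100.3] turn [ 0.042 -0.007  0.008] rows>= 3.0
```

>>> move_arm(rows=[{"wx": 0.042,"wy": -0.007,"wz": 0.008,"tx": 0,"ty": 0,"tz": 0,"fingers": 80},{"wx": 0,"wy": 0,"wz": 0,"tx": 1,"ty": 1,"tz": 30,"fingers": 80},{"wx": 0,"wy": 0,"wz": 0,"tx": 0,"ty": 0,"tz": 35,"fingers": 80},{"wx": 0,"wy": 0,"wz": 0,"tx": 0,"ty": 0,"tz": 25,"fingers": 80},{"wx": 0,"wy": 0,"wz": 0,"tx": 0,"ty": 0,"tz": 8,"fingers": 80},{"wx": 0,"wy": 0,"wz": 0,"tx": 0,"ty": 0,"tz": 0,"fingers": 0},{"wx": 0,"wy": 0,"wz": 0,"tx": 0,"ty": 0,"tz": 0,"fingers": 0},{"wx": 0,"wy": 0,"wz": 0,"tx": 0,"ty": 0,"tz": 0,"fingers": 0}])

```text
clock: 12.75
ee_pos: [0.5967, 0.3014, 0.0092]
orientation: [-2.134, -2.305, -0.0]
wrist_force: [0.7, -0.2, 0.2]
opening: 0.0248
grasp_force: 0.0
```

>>> move_arm(rows=[{"wx": 0,"wy": 0,"wz": 0,"tx": 0,"ty": 0,"tz": 0,"fingers": 0},{"wx": 0,"wy": 0,"wz": 0,"tx": 0,"ty": 0,"tz": 0,"fingers": 0},{"wx": 0,"wy": 0,"wz": 0,"tx": 0,"ty": 0,"tz": 0,"fingers": 0}])

```text
clock: 13.05
ee_pos: [0.5966, 0.3014, 0.0093]
orientation: [-2.134, -2.305, -0.0]
wrist_force: [-1.8, -0.5, 12.4]
opening: 0.0201
grasp_force: 59.2
```

```bash
cat > p2.py <<'E'
from h import *
off=np.array([.0005,.0005,-.0040]); T0=dk(.032,0,.026)-RT@off
plan(T0+DR[:,2]*.09,RT,note='hover'); plan(T0,RT,note='seat'); print(T0,pose()[1][:,2])
E
python3 p2.py
```

```text
hover shift now-axes [-361.5   -1.5 -169.3] after-turn axes [-361.3   52.7 -161.2] turn [-0.435  0.009 -0.052] rows>= 8.0
seat shift now-axes [-359.7   36.4  -87.7] after-turn axes [-361.3   52.7  -71.2] turn [-0.435  0.009 -0.052] rows>= 8.0
[ 0.66065707 -0.05442229  0.09694273] [-1.52983693e-04  2.53443330e-04 -9.99999956e-01]
```

>>> move_arm(rows=[{"wx": 0,"wy": 0,"wz": 0,"tx": 0,"ty": 0,"tz": -20,"fingers": 0},{"wx": 0,"wy": 0,"wz": 0,"tx": 0,"ty": 0,"tz": -45,"fingers": 0},{"wx": 0,"wy": 0,"wz": 0,"tx": 0,"ty": 0,"tz": -45,"fingers": 0},{"wx": 0,"wy": 0,"wz": 0,"tx": 0,"ty": 0,"tz": -45,"fingers": 0},{"wx": 0,"wy": 0,"wz": 0,"tx": 0,"ty": 0,"tz": -45,"fingers": 0},{"wx": 0,"wy": 0,"wz": -0.026,"tx": -40,"ty": 0,"tz": 0,"fingers": 0},{"wx": 0,"wy": 0,"wz": -0.026,"tx": -45,"ty": 0,"tz": 0,"fingers": 0},{"wx": 0,"wy": 0,"wz": 0,"tx": -45,"ty": 0,"tz": 0,"fingers": 0}])

```text
clock: 13.85
ee_pos: [0.6096, 0.1708, 0.2088]
orientation: [-2.071, -2.362, 0.002]
wrist_force: [1.6, 0.4, -1.2]
opening: 0.0207
grasp_force: 59.5
```

>>> move_arm(rows=[{"wx": 0,"wy": 0,"wz": 0,"tx": -45,"ty": 0,"tz": 0,"fingers": 0},{"wx": 0,"wy": 0,"wz": 0,"tx": -45,"ty": 0,"tz": 0,"fingers": 0},{"wx": 0,"wy": 0,"wz": 0,"tx": -45,"ty": 0,"tz": 0,"fingers": 0},{"wx": 0,"wy": 0,"wz": 0,"tx": -45,"ty": 0,"tz": 0,"fingers": 0},{"wx": 0,"wy": 0,"wz": 0,"tx": -30,"ty": 0,"tz": 0,"fingers": 0},{"wx": -0.14,"wy": 0,"wz": 0,"tx": 0,"ty": 0,"tz": 0,"fingers": 0},{"wx": -0.14,"wy": 0,"wz": 0,"tx": 0,"ty": 0,"tz": 0,"fingers": 0},{"wx": -0.14,"wy": 0,"wz": 0,"tx": 0,"ty": 0,"tz": 0,"fingers": 0}])

```text
clock: 14.65
ee_pos: [0.637, -0.0372, 0.2093]
orientation: [1.865, 2.121, 0.454]
wrist_force: [1.5, 2.2, -2.2]
opening: 0.0201
grasp_force: 59.6
```

>>> move_arm(rows=[{"wx": 0,"wy": 0,"wz": 0,"tx": 0,"ty": 0,"tz": 0,"fingers": 0},{"wx": 0,"wy": 0,"wz": 0,"tx": 0,"ty": 0,"tz": 0,"fingers": 0},{"wx": 0,"wy": 0,"wz": 0,"tx": 0,"ty": 0,"tz": 0,"fingers": 0}])

```text
clock: 14.95
ee_pos: [0.6381, -0.0364, 0.2086]
orientation: [1.868, 2.128, 0.45]
wrist_force: [0.0, 0.7, -1.6]
opening: 0.0204
grasp_force: 59.6
```

```bash
cat > b.py <<'E'
from h import *
import sys
c=bot.capture('wrist'); W=cloud(c); h=cv2.cvtColor(c['image'],cv2.COLOR_RGB2HSV); p,r=pose(); Q=((W-p)@r)*1000
red=((h[...,0]<8)|(h[...,0]>172))&(h[...,1]>120)&(c['depth']>0)&(np.linalg.norm(Q,axis=2)<60)
nn,l,st,ce=cv2.connectedComponentsWithStats(red.astype(np.uint8))
for i in range(1,nn):
    if st[i,4]>40: print('band tool',ce[i].round(),st[i,4],np.median(Q[l==i],0).round(1),np.percentile(Q[l==i][:,2],5).round(1))
E
python3 b.py; python3 p2.py
```

```text
band tool [278. 218.] 372 [34.6  0.8 -8.7] -10.3
band tool [278. 334.] 251 [-33.2   0.6  -8.7] -10.2
hover shift now-axes [-20.6 -28.6  19.9] after-turn axes [-20.6 -29.   19.5] turn [-0.018 -0.002  0.   ] rows>= 1.0
seat shift now-axes [-20.8 -27.  109.9] after-turn axes [-20.6 -29.  109.5] turn [-0.018 -0.002  0.   ] rows>= 3.0
[ 0.66065707 -0.05442229  0.09694273] [ 0.4022388   0.05174692 -0.91407123]
```

```bash
sed -i 's/\[.0005,.0005,-.0040\]/[.0007,.0005,-.0018]/' p2.py; python3 p2.py
```

```text
hover shift now-axes [-20.8 -28.7  17.7] after-turn axes [-20.8 -29.   17.3] turn [-0.018 -0.002  0.   ] rows>= 1.0
seat shift now-axes [-21.  -27.1 107.7] after-turn axes [-20.8 -29.  107.3] turn [-0.018 -0.002  0.   ] rows>= 3.0
[ 0.65976228 -0.0547355   0.09893804] [ 0.4022388   0.05174692 -0.91407123]
```

>>> move_arm(rows=[{"wx": -0.018,"wy": -0.002,"wz": 0,"tx": -10,"ty": -14.5,"tz": 5,"fingers": 0},{"wx": 0,"wy": 0,"wz": 0,"tx": -10.5,"ty": -14.5,"tz": 5,"fingers": 0},{"wx": 0,"wy": 0,"wz": 0,"tx": 0,"ty": 0,"tz": 30,"fingers": 0},{"wx": 0,"wy": 0,"wz": 0,"tx": 0,"ty": 0,"tz": 30,"fingers": 0},{"wx": 0,"wy": 0,"wz": 0,"tx": 0,"ty": 0,"tz": 0,"fingers": 0},{"wx": 0,"wy": 0,"wz": 0,"tx": 0,"ty": 0,"tz": 0,"fingers": 0},{"wx": 0,"wy": 0,"wz": 0,"tx": 0,"ty": 0,"tz": 0,"fingers": 0}])

```text
clock: 15.7
ee_pos: [0.6429, -0.0564, 0.1332]
orientation: [1.857, 2.115, 0.466]
wrist_force: [-0.2, -0.1, -1.6]
opening: 0.0203
grasp_force: 59.5
```

```bash
python3 p2.py
```

```text
hover shift now-axes [ -0.5   0.9 -51.8] after-turn axes [ -0.5   0.9 -51.8] turn [0.001 0.    0.   ] rows>= 2.0
seat shift now-axes [-0.5  0.8 38.2] after-turn axes [-0.5  0.9 38.2] turn [0.001 0.    0.   ] rows>= 1.0
[ 0.65976228 -0.0547355   0.09893804] [ 0.4193927   0.05195238 -0.90631712]
```

>>> move_arm(rows=[{"wx": 0,"wy": 0,"wz": 0,"tx": -0.5,"ty": 0.9,"tz": 10,"fingers": 0},{"wx": 0,"wy": 0,"wz": 0,"tx": 0,"ty": 0,"tz": 10,"fingers": 0},{"wx": 0,"wy": 0,"wz": 0,"tx": 0,"ty": 0,"tz": 9,"fingers": 0},{"wx": 0,"wy": 0,"wz": 0,"tx": 0,"ty": 0,"tz": 6,"fingers": 0},{"wx": 0,"wy": 0,"wz": 0,"tx": 0,"ty": 0,"tz": 2.5,"fingers": 0},{"wx": 0,"wy": 0,"wz": 0,"tx": 0,"ty": 0,"tz": 0.5,"fingers": 0},{"wx": 0,"wy": 0,"wz": 0,"tx": 0,"ty": 0,"tz": 0,"fingers": 0}])

```text
clock: 16.4
ee_pos: [0.6591, -0.0549, 0.0977]
orientation: [1.859, 2.115, 0.465]
wrist_force: [-0.1, 0.9, -1.0]
opening: 0.0202
grasp_force: 59.6
```

```bash
python3 p2.py
```

```text
hover shift now-axes [  0.    1.1 -90.8] after-turn axes [  0.    1.1 -90.8] turn [-0.     0.    -0.001] rows>= 2.0
seat shift now-axes [ 0.   1.1 -0.8] after-turn axes [ 0.   1.1 -0.8] turn [-0.     0.    -0.001] rows>= 1.0
[ 0.65976228 -0.0547355   0.09893804] [ 0.41821072  0.05195297 -0.9068631 ]
```

>>> move_arm(rows=[{"wx": 0,"wy": 0,"wz": 0,"tx": 0,"ty": 0,"tz": 0,"fingers": 42},{"wx": 0,"wy": 0,"wz": 0,"tx": 0,"ty": 0,"tz": 0,"fingers": 42},{"wx": 0,"wy": 0,"wz": 0,"tx": 0,"ty": 0,"tz": 0,"fingers": 42},{"wx": 0,"wy": 0,"wz": 0,"tx": 0,"ty": 0,"tz": 0,"fingers": 42},{"wx": 0,"wy": 0,"wz": 0,"tx": 0,"ty": 0,"tz": -10,"fingers": 42},{"wx": 0,"wy": 0,"wz": 0,"tx": 0,"ty": 0,"tz": -30,"fingers": 42},{"wx": 0,"wy": 0,"wz": 0,"tx": 0,"ty": 0,"tz": -45,"fingers": 42},{"wx": 0,"wy": 0,"wz": 0,"tx": 0,"ty": 0,"tz": -45,"fingers": 42}])

```text
clock: 17.2
ee_pos: [0.6034, -0.0617, 0.217]
orientation: [1.86, 2.116, 0.464]
wrist_force: [0.8, -0.3, 0.5]
opening: 0.0359
grasp_force: 0.0
```

>>> move_arm(rows=[{"wx": 0,"wy": 0,"wz": 0,"tx": -40,"ty": 0,"tz": 0,"fingers": 80},{"wx": 0,"wy": 0,"wz": 0,"tx": -45,"ty": 0,"tz": 0,"fingers": 80},{"wx": 0,"wy": 0,"wz": 0,"tx": -20,"ty": 0,"tz": 0,"fingers": 80},{"wx": 0,"wy": 0,"wz": 0,"tx": 0,"ty": 0,"tz": 0,"fingers": 80},{"wx": 0,"wy": 0,"wz": 0,"tx": 0,"ty": 0,"tz": 0,"fingers": 80}])

```text
clock: 17.7
ee_pos: [0.6177, -0.1659, 0.2162]
orientation: [1.86, 2.114, 0.465]
wrist_force: [-0.1, -0.5, 0.1]
opening: 0.0685
grasp_force: 0.0
```

```bash
python3 chk.py w5
cat > k.py <<'E'
from h import *
import pickle,sys
for f in sys.argv[1:]:
    c=pickle.load(open(f+'.pkl','rb')); W=cloud(c); h=cv2.cvtColor(c['image'],cv2.COLOR_RGB2HSV)
    m=(h[...,0]<16)&(h[...,1]>150)&(h[...,2]>80)&(c['depth']>0)&(np.hypot(W[...,0]-.47,W[...,1]+.317)<.11)&(W[...,2]>.02)&(W[...,2]<.08)
    for n,k in(('bar',m&(W[...,2]>.033)&(W[...,2]<.041)),('rib',m&(W[...,2]>.060))):
        P=W[k]
        if len(P)<30: print(f,n,len(P)); continue
        (x,y),(w,hh),a=cv2.minAreaRect((P[:,:2]*1000).astype(np.float32)); u=np.linalg.svd(P[:,:2]-P[:,:2].mean(0),full_matrices=False)[2][0]; u*=np.sign(u[0])
        print(f,n,len(P),'zmed',np.median(P[:,2]).round(4),'mean',P.mean(0).round(4),'rect',round(x,1),round(y,1),round(w,1),round(hh,1),round(a,1),'pca yaw',np.degrees(np.arctan2(u[1],u[0])).round(1))
E
python3 k.py w3 w5 top
```

```text
band [198.  31.] 174 [-30.9  34.   31.2] ztop 33.0
band [279.  32.] 174 [31.4 33.5 31.1] ztop 33.1
band [205. 123.] 124 [-30.9 -34.   31.2] ztop 32.9
band [279. 123.] 131 [ 31.3 -34.2  31.3] ztop 33.2
17.75 [ 0.6177 -0.1652  0.2161]
w3 bar 1895 zmed 0.0381 mean [ 0.4775 -0.3128  0.038 ] rect 472.1 -319.5 176.6 40.4 21.5 pca yaw 20.3
w3 rib 563 zmed 0.0659 mean [ 0.4736 -0.3173  0.0655] rect 472.3 -319.0 69.6 17.9 21.5 pca yaw 21.1
w5 bar 2870 zmed 0.0379 mean [ 0.5029 -0.2978  0.0377] rect 495.4 -310.0 126.2 40.7 21.3 pca yaw 13.7
w5 rib 1394 zmed 0.0656 mean [ 0.4675 -0.3185  0.0652] rect 472.4 -318.6 68.6 18.4 22.5 pca yaw 27.8
top bar 337 zmed 0.0372 mean [ 0.4719 -0.3188  0.0371] rect 472.1 -319.6 171.1 39.4 21.6 pca yaw 21.1
top rib 107 zmed 0.0649 mean [ 0.4723 -0.3192  0.0651] rect 472.9 -319.6 68.4 17.7 22.0 pca yaw 22.1
```

Both standards are seated. The keeper is at (0.472, -0.319), yaw 21.6°, rib top 65 mm, agreeing across the wrist and top views.

```bash
cat > p3.py <<'E'
from h import *
a=np.radians(21.6); plan([.4722,-.3192,.042],frame([0,0,-1],[np.cos(a),np.sin(a),0]))
E
python3 p3.py; python3 -c "
from h import *
print((pose()[1].T@np.array([0,0,1])).round(3))"
```

```text
shift now-axes [-133.8 -222.1   89.1] after-turn axes [-192.    89.7  174.1] turn [ 0.37  -0.286  1.3  ] rows>= 10.0
[-0.002  0.421 -0.907]
```

>>> move_arm(rows=[{"wx": 0.145,"wy": 0,"wz": 0,"tx": 0,"ty": 0,"tz": 0,"fingers": 80},{"wx": 0.145,"wy": 0,"wz": 0,"tx": 0,"ty": 0,"tz": 0,"fingers": 80},{"wx": 0.145,"wy": 0,"wz": 0,"tx": 0,"ty": 0,"tz": 0,"fingers": 80},{"wx": 0,"wy": 0,"wz": 0.147,"tx": 0,"ty": 0,"tz": 0,"fingers": 80},{"wx": 0,"wy": 0,"wz": 0.147,"tx": 0,"ty": 0,"tz": 0,"fingers": 80},{"wx": 0,"wy": 0,"wz": 0.147,"tx": 0,"ty": 0,"tz": 0,"fingers": 80},{"wx": 0,"wy": 0,"wz": 0.147,"tx": 0,"ty": 0,"tz": 0,"fingers": 80},{"wx": 0,"wy": 0,"wz": 0.147,"tx": 0,"ty": 0,"tz": 0,"fingers": 80}])

```text
clock: 18.55
ee_pos: [0.6179, -0.1643, 0.216]
orientation: [2.785, 1.449, -0.002]
wrist_force: [-0.1, 0.1, -0.8]
opening: 0.0687
grasp_force: 0.0
```

>>> move_arm(rows=[{"wx": 0,"wy": 0,"wz": 0.147,"tx": 0,"ty": 0,"tz": 0,"fingers": 80},{"wx": 0,"wy": 0,"wz": 0.147,"tx": 0,"ty": 0,"tz": 0,"fingers": 80},{"wx": 0,"wy": 0,"wz": 0.147,"tx": 0,"ty": 0,"tz": 0,"fingers": 80},{"wx": 0,"wy": 0,"wz": 0.14,"tx": 0,"ty": 0,"tz": 0,"fingers": 80},{"wx": 0,"wy": 0,"wz": 0,"tx": 0,"ty": 0,"tz": 0,"fingers": 80},{"wx": 0,"wy": 0,"wz": 0,"tx": 0,"ty": 0,"tz": 0,"fingers": 80}])

```text
clock: 19.15
ee_pos: [0.618, -0.1649, 0.216]
orientation: [3.08, 0.606, -0.0]
wrist_force: [0.9, 0.7, 0.2]
opening: 0.0687
grasp_force: 0.0
```

```bash
python3 p3.py
```

```text
shift now-axes [-193.3   87.2  174.4] after-turn axes [-192.4   89.8  174. ] turn [0.002 0.001 0.011] rows>= 6.0
```

>>> move_arm(rows=[{"wx": 0.002,"wy": 0,"wz": 0.011,"tx": -40,"ty": 18,"tz": 0,"fingers": 80},{"wx": 0,"wy": 0,"wz": 0,"tx": -40,"ty": 18,"tz": 0,"fingers": 80},{"wx": 0,"wy": 0,"wz": 0,"tx": -40,"ty": 18,"tz": 20,"fingers": 80},{"wx": 0,"wy": 0,"wz": 0,"tx": -40,"ty": 18,"tz": 25,"fingers": 80},{"wx": 0,"wy": 0,"wz": 0,"tx": -32,"ty": 18,"tz": 30,"fingers": 80},{"wx": 0,"wy": 0,"wz": 0,"tx": 0,"ty": 0,"tz": 35,"fingers": 80},{"wx": 0,"wy": 0,"wz": 0,"tx": 0,"ty": 0,"tz": 0,"fingers": 80},{"wx": 0,"wy": 0,"wz": 0,"tx": 0,"ty": 0,"tz": 0,"fingers": 80}])

```text
clock: 19.95
ee_pos: [0.4729, -0.319, 0.1068]
orientation: [-3.086, -0.585, 0.001]
wrist_force: [0.2, -0.1, -0.2]
opening: 0.0682
grasp_force: 0.0
```

```bash
python3 p3.py
```

```text
shift now-axes [-0.7 -0.  64.8] after-turn axes [-0.7 -0.1 64.8] turn [-0.001  0.001 -0.002] rows>= 2.0
```

>>> move_arm(rows=[{"wx": 0,"wy": 0,"wz": 0,"tx": -0.5,"ty": 0,"tz": 30,"fingers": 80},{"wx": 0,"wy": 0,"wz": 0,"tx": 0,"ty": 0,"tz": 25,"fingers": 60},{"wx": 0,"wy": 0,"wz": 0,"tx": 0,"ty": 0,"tz": 9,"fingers": 40},{"wx": 0,"wy": 0,"wz": 0,"tx": 0,"ty": 0,"tz": 0,"fingers": 0},{"wx": 0,"wy": 0,"wz": 0,"tx": 0,"ty": 0,"tz": 0,"fingers": 0},{"wx": 0,"wy": 0,"wz": 0,"tx": 0,"ty": 0,"tz": 0,"fingers": 0},{"wx": 0,"wy": 0,"wz": 0,"tx": 0,"ty": 0,"tz": 0,"fingers": 0},{"wx": 0,"wy": 0,"wz": 0,"tx": 0,"ty": 0,"tz": 0,"fingers": 0}])

```text
clock: 20.75
ee_pos: [0.4729, -0.3201, 0.0437]
orientation: [3.086, 0.581, 0.002]
wrist_force: [0.4, 0.9, 9.8]
opening: 0.017
grasp_force: 60.0
```

```bash
cat > p4.py <<'E'
from h import *
import sys
# keeper origin in tool at grasp: bench z=0, tool down
KO=np.array(eval(sys.argv[1])) # keeper origin in tool frame, m
RK=np.c_[DR[:,0],-DR[:,1],-DR[:,2]]
T0=dk(0,0,.018)-RK@KO
p,r=pose(); print('tcp',p.round(4),'keeper now in deck mm',(DR.T@(p+r@KO-DO)*1000).round(1),'F deck',(DR.T@np.array(bot.observe()['wrist_force'])).round(1))
plan(T0+DR[:,2]*.06,RK,note='hover'); plan(T0,RK,note='seat')
E
python3 p4.py "[0,0,.042]"; python3 p3.py
```

```text
tcp [ 0.4729 -0.3201  0.0437] keeper now in deck mm [-208.6 -239.7   28. ] F deck [4.6 0.8 8.7]
hover shift now-axes [ 203.9 -196.4 -129.1] after-turn axes [ 191.  -239.7  -53.9] turn [-0.053  0.432  0.239] rows>= 7.0
seat shift now-axes [ 228.4 -190.3  -74.7] after-turn axes [ 191.  -239.7    6.1] turn [-0.053  0.432  0.239] rows>= 7.0
 shift now-axes [-0.3 -1.1  1.7] after-turn axes [-0.3 -1.1  1.7] turn [ 0.002 -0.001 -0.005] rows>= 1.0
```

>>> move_arm(rows=[{"wx": 0,"wy": 0,"wz": 0,"tx": 0,"ty": 0,"tz": -15,"fingers": 0},{"wx": 0,"wy": 0,"wz": 0,"tx": 0,"ty": 0,"tz": -30,"fingers": 0},{"wx": 0,"wy": 0,"wz": 0.06,"tx": 0,"ty": 0,"tz": -40,"fingers": 0},{"wx": 0,"wy": 0,"wz": 0.06,"tx": 0,"ty": 0,"tz": -40,"fingers": 0},{"wx": 0,"wy": 0,"wz": 0.06,"tx": 0,"ty": 0,"tz": -40,"fingers": 0},{"wx": 0,"wy": 0,"wz": 0.06,"tx": 0,"ty": 0,"tz": -40,"fingers": 0},{"wx": 0,"wy": 0,"wz": 0,"tx": 0,"ty": 0,"tz": 0,"fingers": 0}])

```text
clock: 21.45
ee_pos: [0.4741, -0.3211, 0.2533]
orientation: [3.128, 0.204, 0.01]
wrist_force: [0.5, 0.3, -1.7]
opening: 0.0171
grasp_force: 58.9
```

>>> move_arm(rows=[{"wx": 0,"wy": 0.1,"wz": 0,"tx": 0,"ty": 0,"tz": 0,"fingers": 0},{"wx": 0,"wy": 0.1,"wz": 0,"tx": 0,"ty": 0,"tz": 0,"fingers": 0},{"wx": 0,"wy": 0.1,"wz": 0,"tx": 0,"ty": 0,"tz": 0,"fingers": 0},{"wx": 0,"wy": 0.1,"wz": 0,"tx": 0,"ty": 0,"tz": 0,"fingers": 0},{"wx": 0,"wy": 0.037,"wz": 0,"tx": 0,"ty": 0,"tz": 0,"fingers": 0},{"wx": 0,"wy": 0,"wz": 0,"tx": 0,"ty": 0,"tz": 0,"fingers": 0},{"wx": 0,"wy": 0,"wz": 0,"tx": 0,"ty": 0,"tz": 0,"fingers": 0}])

```text
clock: 22.15
ee_pos: [0.4721, -0.3198, 0.2474]
orientation: [-3.034, -0.2, -0.671]
wrist_force: [0.7, -0.6, -0.2]
opening: 0.0165
grasp_force: 58.8
```

```bash
python3 p4.py "[-.0003,0,.0437]"
cat > kh.py <<'E'
from h import *
c=bot.capture('wrist'); save(c,'kh%d.png'%int(bot.observe()['clock']*100)); W=cloud(c); h=cv2.cvtColor(c['image'],cv2.COLOR_RGB2HSV); p,r=pose(); Q=((W-p)@r)*1000
m=(h[...,0]<16)&(h[...,1]>150)&(h[...,2]>80)&(c['depth']>0)&(abs(Q[...,0])<120)&(abs(Q[...,1])<40)&(abs(Q[...,2])<40)
v,u=np.nonzero(m); q=Q[m]; print(m.sum(),'px',u.min(),u.max(),v.min(),v.max())
b=(q[:,2]>-3)&(q[:,2]<14)&(q[:,0]>20); q=q[b]
A=np.c_[q[:,:2],np.ones(len(q))]; s=np.linalg.lstsq(A,q[:,2],rcond=None)[0]; print('bar top plane z=ax+by+c',s.round(4),'x',np.percentile(q[:,0],[.5,99.5]).round(1),'y',np.percentile(q[:,1],[1,99]).round(1), 'rect',cv2.minAreaRect(q[:,:2].astype(np.float32)))
E
python3 kh.py
```

```text
tcp [ 0.4721 -0.3198  0.2474] keeper now in deck mm [-106.1 -239.6  207.5] F deck [ 0.4 -0.6 -0.4]
hover shift now-axes [ 106.6 -239.2  130.2] after-turn axes [ 106.1 -239.7  129.5] turn [-0.003 -0.     0.002] rows>= 6.0
seat shift now-axes [ 106.5 -239.   190.2] after-turn axes [ 106.1 -239.7  189.5] turn [-0.003 -0.     0.002] rows>= 7.0
16861 px 237 320 102 375
bar top plane z=ax+by+c [8.9000e-03 2.0000e-04 5.6788e+00] x [20.8 86.8] y [-19.8  19. ] rect ((53.44456100463867, -0.4314384460449219), (66.90045928955078, 40.004825592041016), 0.11819344758987427)
```

>>> move_arm(rows=[{"wx": -0.003,"wy": 0,"wz": 0.002,"tx": 13,"ty": -30,"tz": 10,"fingers": 0},{"wx": 0,"wy": 0,"wz": 0,"tx": 13,"ty": -30,"tz": 15,"fingers": 0},{"wx": 0,"wy": 0,"wz": 0,"tx": 13,"ty": -30,"tz": 15,"fingers": 0},{"wx": 0,"wy": 0,"wz": 0,"tx": 13,"ty": -30,"tz": 15,"fingers": 0},{"wx": 0,"wy": 0,"wz": 0,"tx": 14,"ty": -30,"tz": 18,"fingers": 0},{"wx": 0,"wy": 0,"wz": 0,"tx": 14,"ty": -30,"tz": 18,"fingers": 0},{"wx": 0,"wy": 0,"wz": 0,"tx": 13,"ty": -30,"tz": 18,"fingers": 0},{"wx": 0,"wy": 0,"wz": 0,"tx": 13,"ty": -29,"tz": 18,"fingers": 0}])

```text
clock: 23.0
ee_pos: [0.5911, -0.0613, 0.1765]
orientation: [-3.036, -0.2, -0.674]
wrist_force: [0.7, -0.5, -1.1]
opening: 0.017
grasp_force: 59.0
```

>>> move_arm(rows=[{"wx": 0,"wy": 0,"wz": 0,"tx": 0,"ty": 0,"tz": 0,"fingers": 0},{"wx": 0,"wy": 0,"wz": 0,"tx": 0,"ty": 0,"tz": 0,"fingers": 0},{"wx": 0,"wy": 0,"wz": 0,"tx": 0,"ty": 0,"tz": 0,"fingers": 0}])

```text
clock: 23.3
ee_pos: [0.5902, -0.0636, 0.1769]
orientation: [-3.036, -0.198, -0.674]
wrist_force: [0.8, 1.0, -1.4]
opening: 0.0166
grasp_force: 59.1
```

```bash
python3 p4.py "[-.0008,-.0004,.043]"; python3 kh.py
```

```text
tcp [ 0.5902 -0.0636  0.1769] keeper now in deck mm [ 0.1 -0.4 81.5] F deck [ 0.2  0.9 -1.7]
hover shift now-axes [-0.  -0.4  3.5] after-turn axes [ 0.  -0.4  3.5] turn [ 0.    -0.002  0.001] rows>= 1.0
seat shift now-axes [-0.1 -0.4 63.5] after-turn axes [ 0.  -0.4 63.5] turn [ 0.    -0.002  0.001] rows>= 2.0
16845 px 237 320 102 375
bar top plane z=ax+by+c [9.3000e-03 1.0000e-03 5.8613e+00] x [21.  87.3] y [-20.3  18.5] rect ((53.66875457763672, -0.8711872100830078), (40.1861686706543, 67.35108184814453), 89.92127990722656)
```

>>> move_arm(rows=[{"wx": 0,"wy": 0.003,"wz": 0,"tx": 0,"ty": -0.4,"tz": 15,"fingers": 0},{"wx": 0,"wy": 0,"wz": 0,"tx": 0,"ty": 0,"tz": 15,"fingers": 0},{"wx": 0,"wy": 0,"wz": 0,"tx": 0,"ty": 0,"tz": 12,"fingers": 0},{"wx": 0,"wy": 0,"wz": 0,"tx": 0,"ty": 0,"tz": 6,"fingers": 0},{"wx": 0,"wy": 0,"wz": 0,"tx": 0,"ty": 0,"tz": 0,"fingers": 0},{"wx": 0,"wy": 0,"wz": 0,"tx": 0,"ty": 0,"tz": 0,"fingers": 0}])

```text
clock: 23.95
ee_pos: [0.61, -0.0605, 0.1331]
orientation: [-3.035, -0.197, -0.678]
wrist_force: [0.5, 0.3, -1.5]
opening: 0.017
grasp_force: 59.2
```

```bash
python3 p4.py "[-.0008,-.0004,.043]"; python3 kh.py
```

```text
tcp [ 0.61   -0.0605  0.1331] keeper now in deck mm [-0.1  0.3 33.3] F deck [-0.2  0.3 -1.5]
hover shift now-axes [  0.5   0.2 -44.7] after-turn axes [  0.3   0.3 -44.7] turn [-0.    -0.004  0.   ] rows>= 1.0
seat shift now-axes [ 0.2  0.3 15.3] after-turn axes [ 0.3  0.3 15.3] turn [-0.    -0.004  0.   ] rows>= 1.0
16853 px 233 320 102 375
bar top plane z=ax+by+c [9.9000e-03 1.2000e-03 5.8899e+00] x [20.9 87.1] y [-19.9  18.9] rect ((53.60418701171875, -0.4731903076171875), (67.08129119873047, 40.216190338134766), 0.021528562530875206)
```

Aligned, no contact yet. Next is a slow press.

>>> move_arm(rows=[{"wx": 0,"wy": 0,"wz": 0,"tx": 0.3,"ty": 0.3,"tz": 3,"fingers": 0},{"wx": 0,"wy": 0,"wz": 0,"tx": 0,"ty": 0,"tz": 2,"fingers": 0},{"wx": 0,"wy": 0,"wz": 0,"tx": 0,"ty": 0,"tz": 2,"fingers": 0},{"wx": 0,"wy": 0,"wz": 0,"tx": 0,"ty": 0,"tz": 1,"fingers": 0},{"wx": 0,"wy": 0,"wz": 0,"tx": 0,"ty": 0,"tz": 0,"fingers": 0}])

```text
clock: 24.5
ee_pos: [0.6138, -0.0603, 0.1258]
orientation: [-3.035, -0.197, -0.678]
wrist_force: [0.3, -0.4, -3.4]
opening: 0.0171
grasp_force: 59.1
```

>>> move_arm(rows=[{"wx": 0,"wy": 0,"wz": 0,"tx": 0,"ty": 0,"tz": 2,"fingers": 0},{"wx": 0,"wy": 0,"wz": 0,"tx": 0,"ty": 0,"tz": 2,"fingers": 0},{"wx": 0,"wy": 0,"wz": 0,"tx": 0,"ty": 0,"tz": 1.5,"fingers": 0},{"wx": 0,"wy": 0,"wz": 0,"tx": 0,"ty": 0,"tz": 0,"fingers": 0}])

```text
clock: 24.9
ee_pos: [0.6161, -0.06, 0.1208]
orientation: [-3.035, -0.197, -0.678]
wrist_force: [0.2, -0.2, -1.9]
opening: 0.0167
grasp_force: 59.2
```

```bash
python3 p4.py "[-.0008,-.0004,.043]"; python3 kh.py
```

```text
tcp [ 0.6161 -0.06    0.1208] keeper now in deck mm [ 0.2  0.  19.5] F deck [-0.7 -0.3 -1.8]
hover shift now-axes [  0.2  -0.  -58.5] after-turn axes [ -0.    0.  -58.5] turn [-0.    -0.004  0.   ] rows>= 2.0
seat shift now-axes [-0.   0.   1.5] after-turn axes [-0.   0.   1.5] turn [-0.    -0.004  0.   ] rows>= 1.0
17571 px 218 340 102 375
bar top plane z=ax+by+c [ 9.9000e-03 -2.0000e-04  5.7366e+00] x [20.8 87.2] y [-19.9  19. ] rect ((53.63982009887695, -0.45914459228515625), (40.128055572509766, 67.17272186279297), 89.96949005126953)
```

>>> move_arm(rows=[{"wx": 0,"wy": 0,"wz": 0,"tx": 0,"ty": 0,"tz": 1,"fingers": 0},{"wx": 0,"wy": 0,"wz": 0,"tx": 0,"ty": 0,"tz": 1,"fingers": 0},{"wx": 0,"wy": 0,"wz": 0,"tx": 0,"ty": 0,"tz": 0,"fingers": 0}])

```text
clock: 25.25
ee_pos: [0.6171, -0.06, 0.1192]
orientation: [-3.035, -0.197, -0.678]
wrist_force: [0.1, 0.2, -1.8]
opening: 0.0168
grasp_force: 59.1
```

```bash
python3 p4.py "[-.0008,-.0004,.043]"
```

```text
tcp [ 0.6171 -0.06    0.1192] keeper now in deck mm [ 0.4 -0.  17.7] F deck [-0.7  0.2 -1.7]
hover shift now-axes [  0.   -0.  -60.3] after-turn axes [ -0.2  -0.  -60.3] turn [-0.    -0.004  0.   ] rows>= 2.0
seat shift now-axes [-0.2 -0.  -0.3] after-turn axes [-0.2 -0.  -0.3] turn [-0.    -0.004  0.   ] rows>= 1.0
```

>>> move_arm(rows=[{"wx": 0,"wy": 0,"wz": 0,"tx": 0,"ty": 0,"tz": 1,"fingers": 0},{"wx": 0,"wy": 0,"wz": 0,"tx": 0,"ty": 0,"tz": 0,"fingers": 0}])

```text
clock: 25.45
ee_pos: [0.6172, -0.0599, 0.119]
orientation: [-3.034, -0.197, -0.679]
wrist_force: [-8.4, -1.2, 13.2]
opening: 0.0171
grasp_force: 61.3
```

>>> move_arm(rows=[{"wx": 0,"wy": 0,"wz": 0,"tx": 0,"ty": 0,"tz": 1,"fingers": 0},{"wx": 0,"wy": 0,"wz": 0,"tx": 0,"ty": 0,"tz": 0,"fingers": 0}])

```text
clock: 25.65
ee_pos: [0.6173, -0.0599, 0.1189]
orientation: [-3.034, -0.197, -0.68]
wrist_force: [-23.5, -2.3, 34.8]
opening: 0.0171
grasp_force: 64.9
```

```bash
python3 p4.py "[-.0008,-.0004,.043]"; python3 kh.py; ls pics
```

```text
tcp [ 0.6173 -0.0599  0.1189] keeper now in deck mm [ 0.5 -0.  17.3] F deck [-6.7  0.7 41.5]
hover shift now-axes [  0.    0.  -60.7] after-turn axes [ -0.3  -0.  -60.7] turn [ 0.    -0.005  0.   ] rows>= 2.0
seat shift now-axes [-0.3 -0.  -0.7] after-turn axes [-0.3 -0.  -0.7] turn [ 0.    -0.005  0.   ] rows>= 1.0
17533 px 217 341 102 375
bar top plane z=ax+by+c [ 1.4000e-02 -4.0000e-04  5.5949e+00] x [20.9 87.2] y [-19.9  18.9] rect ((53.614383697509766, -0.7642898559570312), (40.666568756103516, 67.24810791015625), 89.94819641113281)
crop1.png
kh2220.png
kh2335.png
kh2400.png
kh2495.png
kh2570.png
scene0.png
top0.png
w1.png
w2.png
w3.png
w4.png
w5.png
```

Firm stop at home height. Ease off, release and retreat, then look.

>>> move_arm(rows=[{"wx": 0,"wy": 0,"wz": 0,"tx": 0,"ty": 0,"tz": -2,"fingers": 0},{"wx": 0,"wy": 0,"wz": 0,"tx": 0,"ty": 0,"tz": 0,"fingers": 60},{"wx": 0,"wy": 0,"wz": 0,"tx": 0,"ty": 0,"tz": 0,"fingers": 60},{"wx": 0,"wy": 0,"wz": 0,"tx": 0,"ty": 0,"tz": 0,"fingers": 60},{"wx": 0,"wy": 0,"wz": 0,"tx": 0,"ty": 0,"tz": 0,"fingers": 60},{"wx": 0,"wy": 0,"wz": 0,"tx": 0,"ty": 0,"tz": -20,"fingers": 60},{"wx": 0,"wy": 0,"wz": 0,"tx": 0,"ty": 0,"tz": -40,"fingers": 60},{"wx": 0,"wy": 0,"wz": 0,"tx": 0,"ty": 0,"tz": -40,"fingers": 60}])

```text
clock: 26.5
ee_pos: [0.5738, -0.0652, 0.21]
orientation: [-3.035, -0.197, -0.675]
wrist_force: [1.0, 0.2, 0.3]
opening: 0.0514
grasp_force: 0.0
```

>>> move_arm(rows=[{"wx": 0,"wy": 0,"wz": 0,"tx": -40,"ty": 0,"tz": 0,"fingers": 60},{"wx": 0,"wy": 0,"wz": 0,"tx": -40,"ty": 0,"tz": 0,"fingers": 60},{"wx": 0,"wy": 0,"wz": 0,"tx": -20,"ty": 0,"tz": -30,"fingers": 60},{"wx": 0,"wy": 0,"wz": 0,"tx": 0,"ty": 0,"tz": 0,"fingers": 60},{"wx": 0,"wy": 0,"wz": 0,"tx": 0,"ty": 0,"tz": 0,"fingers": 60},{"wx": 0,"wy": 0,"wz": 0,"tx": 0,"ty": 0,"tz": 0,"fingers": 60}])

```text
clock: 27.1
ee_pos: [0.4733, -0.0788, 0.1945]
orientation: [-3.035, -0.197, -0.68]
wrist_force: [-0.2, -0.2, -0.3]
opening: 0.051
grasp_force: 0.0
```

```bash
python3 chk.py w6; python3 - <<'E'
from h import *
import pickle
c=pickle.load(open('w6.pkl','rb')); W=cloud(c); h=cv2.cvtColor(c['image'],cv2.COLOR_RGB2HSV); Q=((W-DO)@DR)*1000
m=(h[...,0]<16)&(h[...,1]>150)&(h[...,2]>80)&(abs(Q[...,0])<100)&(abs(Q[...,1])<40)
b=m&(Q[...,2]>48)&(Q[...,2]<62); q=Q[b]
for _ in range(4):
    s=np.linalg.lstsq(np.c_[q[:,:2],np.ones(len(q))],q[:,2],rcond=None)[0]; q=q[abs(q[:,2]-q[:,:2]@s[:2]-s[2])<2]
print('bar top z fit',s.round(4),'expect 55',len(q),cv2.minAreaRect(q[:,:2].astype(np.float32)))
print('rib top',np.median(Q[m&(Q[...,2]>75)][:,2]),'expect 83')
E
```

```text
band [241.  56.] 117 [30.3 33.4 31. ] ztop 32.9
band [316.  56.] 130 [ 30.3 -34.1  31.1] ztop 32.8
band [243. 128.] 93 [-32.   33.9  31.3] ztop 33.1
band [313. 128.] 106 [-32.  -33.8  31.1] ztop 33.0
27.15 [ 0.4733 -0.0787  0.1943]
bar top z fit [4.00000e-04 6.00000e-04 5.41112e+01] expect 55 6440 ((-10.521644592285156, -0.15746116638183594), (155.54954528808594, 39.92588806152344), 0.009588068351149559)
rib top 81.95534061616313 expect 83
```

View pics/w6.png

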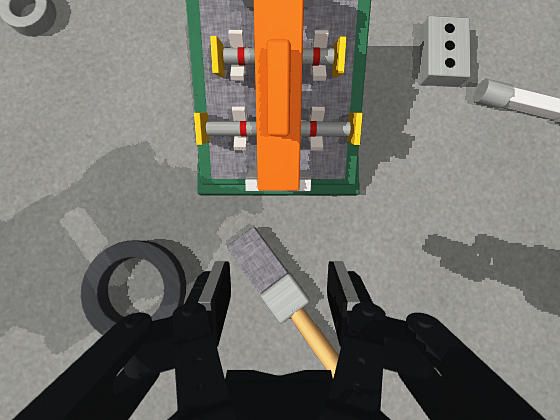

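The picture shows the keeper at (278,90) flat and square across both seated rods, resting on the low catch bar at (278,185). Its bar top reads 54.1 mm with a slope under 0.001 rad, and the catch bars earlier read about 0.8 mm low too, so it is home. The robot is clear, so I'm handing in.

```bash
python3 -c "
from h import *
print(bot.close_job())"
```

```text
the job is handed in; nothing more can be done
None
```

The job is handed in at about 27 s on the robot's clock: both standards are in their own lanes, and the keeper is pressed home to a firm stop, flat, square and released; I judged the tab snap from its height and level, and the hand-in returned no verdict.

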